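# Check jar caps and load the cap sealer

## Task

Get the delivered jars ready for cap sealing: set the empty blue carrier down over the two pegs in the open bay of the cap sealer, then gently twist the cap of every jar, while it stands in the grey delivery tray, until the cap turns or firmly resists. Put each jar whose cap is tight upright into a carrier pocket of its own, and stand each jar whose cap turns loosely upright in the red rework tray. When all jars are sorted, push the clear guard shut over the carrier until its orange latch clicks in behind the striker pin; leave the other things on the table where they are.

Things in the scene. Friction and masses are not known exactly. Their poses are not given: they have to be found in the camera images.
- cap_sealer: bench cap sealer, fixed, base 202 x 404 mm, deck 24 mm high; origin on the table under its middle, y along the guard's travel. Bay from the end panel (y = -191 mm, 96 mm high) to the power unit (y = 22 mm, 84 mm high). Two steel pegs, 9 mm across, 18 mm high, upper 8 mm tapered, at x = 0, y = -170 and -30 mm. Control head 130 mm high at x over 105, y 40 to 190 mm. Latch on the front (-x) of the end panel
- carrier_seat (a point): where the middle of the carrier's grip bar comes to be when the carrier is seated: half-way between the two pegs, 48 mm above the deck. Axes as cap_sealer
- guard (a joint): how far the clear guard (tunnel 177 mm wide, 180 mm long along y, top 95 mm above the table) stands open, m: 0 shut over the bay, 0.20 fully open over the power unit. It shuts towards the sealer's -y. A light spring (3 N when shut) and 1.5 N of friction resist, and near the end the latch a further 4 to 6 N; unlatched, it can run back when let go
- guard_handle (a point): middle of the black handle bar on the guard's roof, 132 mm above the table; bar 14 mm wide, 14 mm high, 96 mm long along the sealer's x, joined to the roof by a thinner web 8 mm wide, 30 mm high. Pinch it from above or push it. Moves with the guard
- latch (a joint): angle of the orange spring latch, rad: 0 down, + lifted. From 18 to 4 mm before shut a pin on the guard's front wall lifts the hook by up to 0.16; about 3 mm before shut the hook drops back to 0 behind the pin and holds the guard
- carrier_grip (a point): blue carrier, loose plate 159 x 162 mm, 14 mm thick, 0.28 kg, lying flat; point: middle of its black grip bar, 48 mm above its underside: bar 12 mm wide (x), 66 mm long (y), 28 mm high, 20 mm free below. z up. 12 mm peg holes at x = 0, y = +-70 mm; may sit either way round. Four square pockets 45 mm wide, 9 mm deep, at x = +-52, y = +-36 mm; a seated jar's centre is 17 mm below the point
- jar_tray: grey plastic delivery tray, 146 x 208 mm, 22 mm high, fixed; origin under its middle, z up. Six square pockets 44 mm wide, 14 mm deep (floor 8 mm above the table), at x = +-35 mm, y = -68, 0 and +68 mm; the jars stand in these and cannot turn in them by more than 0.11 rad
- jar_1_center (a point): square amber jar with round white screw cap, 0.15 kg: body 40 x 40 x 34 mm, on it the cap, 40 mm across, 18 mm high, a blue line on top. The point is the jar's centre, 26 mm above its underside; z up, x and y square to the body's sides. Can be carried by its cap, tight or loose; the cap never comes off. None also if this jar was not delivered
- cap_1 (a joint): rad by which the cap of jar_1 has been turned, + counter-clockwise from above, 0 as delivered. A loose cap turns easily (0.01 N m, at most 0.9 rad either way) and stays so; a tight one starts at 0.10 N m, then gives against 1.5 N m per rad and on release springs back to at most 0.07 rad; over 0.45 rad spoils its seal
- jar_2_center (a point): square amber jar with round white screw cap, 0.15 kg: body 40 x 40 x 34 mm, on it the cap, 40 mm across, 18 mm high, a blue line on top. The point is the jar's centre, 26 mm above its underside; z up, x and y square to the body's sides. Can be carried by its cap, tight or loose; the cap never comes off. None also if this jar was not delivered
- cap_2 (a joint): rad by which the cap of jar_2 has been turned, + counter-clockwise from above, 0 as delivered. A loose cap turns easily (0.01 N m, at most 0.9 rad either way) and stays so; a tight one starts at 0.10 N m, then gives against 1.5 N m per rad and on release springs back to at most 0.07 rad; over 0.45 rad spoils its seal
- jar_3_center (a point): square amber jar with round white screw cap, 0.15 kg: body 40 x 40 x 34 mm, on it the cap, 40 mm across, 18 mm high, a blue line on top. The point is the jar's centre, 26 mm above its underside; z up, x and y square to the body's sides. Can be carried by its cap, tight or loose; the cap never comes off. None also if this jar was not delivered
- cap_3 (a joint): rad by which the cap of jar_3 has been turned, + counter-clockwise from above, 0 as delivered. A loose cap turns easily (0.01 N m, at most 0.9 rad either way) and stays so; a tight one starts at 0.10 N m, then gives against 1.5 N m per rad and on release springs back to at most 0.07 rad; over 0.45 rad spoils its seal
- jar_4_center (a point): square amber jar with round white screw cap, 0.15 kg: body 40 x 40 x 34 mm, on it the cap, 40 mm across, 18 mm high, a blue line on top. The point is the jar's centre, 26 mm above its underside; z up, x and y square to the body's sides. Can be carried by its cap, tight or loose; the cap never comes off. None also if this jar was not delivered
- cap_4 (a joint): rad by which the cap of jar_4 has been turned, + counter-clockwise from above, 0 as delivered. A loose cap turns easily (0.01 N m, at most 0.9 rad either way) and stays so; a tight one starts at 0.10 N m, then gives against 1.5 N m per rad and on release springs back to at most 0.07 rad; over 0.45 rad spoils its seal
- jar_5_center (a point): square amber jar with round white screw cap, 0.15 kg: body 40 x 40 x 34 mm, on it the cap, 40 mm across, 18 mm high, a blue line on top. The point is the jar's centre, 26 mm above its underside; z up, x and y square to the body's sides. Can be carried by its cap, tight or loose; the cap never comes off. None also if this jar was not delivered
- cap_5 (a joint): rad by which the cap of jar_5 has been turned, + counter-clockwise from above, 0 as delivered. A loose cap turns easily (0.01 N m, at most 0.9 rad either way) and stays so; a tight one starts at 0.10 N m, then gives against 1.5 N m per rad and on release springs back to at most 0.07 rad; over 0.45 rad spoils its seal
- rework_tray: open red tray, 115 x 150 mm outside, 34 mm high, walls and floor 4 mm, 0.35 kg, loose; origin under its middle, z up, long side along y. Takes the jars with loose caps
- washi_roll: roll of blue tape lying on the table, 60 mm across, a bystander; origin under its middle

How it is judged:
On the way, in this order (a step that is already met when the one before it is completed fails the run):
1. the carrier sits flat on the deck with both pegs in its holes (distance between carrier_grip and carrier_seat below 0.004 m and angle between the y axis of carrier_grip and the y axis of cap_sealer, either way round below 0.04 rad and angle between carrier_grip's own z axis and vertical below 0.03 rad), for 0.3 s.
2. every jar with a tight cap stands in a carrier pocket, every jar with a loose cap stands in the red tray, every cap has been twisted, and the guard is still open (all of step 1 and ((x of jar_1_center in the frame of carrier_grip between -0.058 and -0.046 m and y of jar_1_center in the frame of carrier_grip between -0.042 and -0.03 m) or (x of jar_1_center in the frame of carrier_grip between -0.058 and -0.046 m and y of jar_1_center in the frame of carrier_grip between 0.03 and 0.042 m) or (x of jar_1_center in the frame of carrier_grip between 0.046 and 0.058 m and y of jar_1_center in the frame of carrier_grip between -0.042 and -0.03 m) or (x of jar_1_center in the frame of carrier_grip between 0.046 and 0.058 m and y of jar_1_center in the frame of carrier_grip between 0.03 and 0.042 m)) and z of jar_1_center in the frame of carrier_grip between -0.022 and -0.012 m and angle between each of jar_1_center, jar_3_center, jar_5_center's own z axis and vertical below 0.08 rad and (value of joint cap_1 above 0.02 rad or value of joint cap_1 below -0.02 rad) and ((x of jar_3_center in the frame of carrier_grip between -0.058 and -0.046 m and y of jar_3_center in the frame of carrier_grip between -0.042 and -0.03 m) or (x of jar_3_center in the frame of carrier_grip between -0.058 and -0.046 m and y of jar_3_center in the frame of carrier_grip between 0.03 and 0.042 m) or (x of jar_3_center in the frame of carrier_grip between 0.046 and 0.058 m and y of jar_3_center in the frame of carrier_grip between -0.042 and -0.03 m) or (x of jar_3_center in the frame of carrier_grip between 0.046 and 0.058 m and y of jar_3_center in the frame of carrier_grip between 0.03 and 0.042 m)) and z of jar_3_center in the frame of carrier_grip between -0.022 and -0.012 m and (value of joint cap_3 above 0.02 rad or value of joint cap_3 below -0.02 rad) and ((x of jar_5_center in the frame of carrier_grip between -0.058 and -0.046 m and y of jar_5_center in the frame of carrier_grip between -0.042 and -0.03 m) or (x of jar_5_center in the frame of carrier_grip between -0.058 and -0.046 m and y of jar_5_center in the frame of carrier_grip between 0.03 and 0.042 m) or (x of jar_5_center in the frame of carrier_grip between 0.046 and 0.058 m and y of jar_5_center in the frame of carrier_grip between -0.042 and -0.03 m) or (x of jar_5_center in the frame of carrier_grip between 0.046 and 0.058 m and y of jar_5_center in the frame of carrier_grip between 0.03 and 0.042 m)) and z of jar_5_center in the frame of carrier_grip between -0.022 and -0.012 m and (value of joint cap_5 above 0.02 rad or value of joint cap_5 below -0.02 rad) and x of jar_2_center in the frame of rework_tray between -0.054 and 0.054 m and y of jar_2_center in the frame of rework_tray between -0.072 and 0.072 m and z of jar_2_center in the frame of rework_tray between 0.02 and 0.036 m and angle between each of jar_2_center, jar_4_center's own z axis and vertical below 0.15 rad and (value of joint cap_2 above 0.15 rad or value of joint cap_2 below -0.15 rad) and x of jar_4_center in the frame of rework_tray between -0.054 and 0.054 m and y of jar_4_center in the frame of rework_tray between -0.072 and 0.072 m and z of jar_4_center in the frame of rework_tray between 0.02 and 0.036 m and (value of joint cap_4 above 0.15 rad or value of joint cap_4 below -0.15 rad) and value of joint guard above 0.1 m), for 0.3 s.
3. the guard is shut and the latch has dropped behind the striker (value of joint guard below 0.005 m and value of joint latch below 0.06 rad), for 0.3 s.
At the end, for the whole second after the job is handed in: Carrier on both pegs (within 4 mm); each tight-capped jar upright in a pocket; each loose-capped jar upright on the red tray's floor, caps twisted (tight ones at least 0.02, loose ones 0.15 rad); guard within 5 mm of shut, latch below 0.06 rad; all let go and at rest (all of step 1 and all of step 3 and ((x of jar_1_center in the frame of carrier_grip between -0.058 and -0.046 m and y of jar_1_center in the frame of carrier_grip between -0.042 and -0.03 m) or (x of jar_1_center in the frame of carrier_grip between -0.058 and -0.046 m and y of jar_1_center in the frame of carrier_grip between 0.03 and 0.042 m) or (x of jar_1_center in the frame of carrier_grip between 0.046 and 0.058 m and y of jar_1_center in the frame of carrier_grip between -0.042 and -0.03 m) or (x of jar_1_center in the frame of carrier_grip between 0.046 and 0.058 m and y of jar_1_center in the frame of carrier_grip between 0.03 and 0.042 m)) and z of jar_1_center in the frame of carrier_grip between -0.022 and -0.012 m and angle between each of jar_1_center, jar_3_center, jar_5_center's own z axis and vertical below 0.08 rad and (value of joint cap_1 above 0.02 rad or value of joint cap_1 below -0.02 rad) and ((x of jar_3_center in the frame of carrier_grip between -0.058 and -0.046 m and y of jar_3_center in the frame of carrier_grip between -0.042 and -0.03 m) or (x of jar_3_center in the frame of carrier_grip between -0.058 and -0.046 m and y of jar_3_center in the frame of carrier_grip between 0.03 and 0.042 m) or (x of jar_3_center in the frame of carrier_grip between 0.046 and 0.058 m and y of jar_3_center in the frame of carrier_grip between -0.042 and -0.03 m) or (x of jar_3_center in the frame of carrier_grip between 0.046 and 0.058 m and y of jar_3_center in the frame of carrier_grip between 0.03 and 0.042 m)) and z of jar_3_center in the frame of carrier_grip between -0.022 and -0.012 m and (value of joint cap_3 above 0.02 rad or value of joint cap_3 below -0.02 rad) and ((x of jar_5_center in the frame of carrier_grip between -0.058 and -0.046 m and y of jar_5_center in the frame of carrier_grip between -0.042 and -0.03 m) or (x of jar_5_center in the frame of carrier_grip between -0.058 and -0.046 m and y of jar_5_center in the frame of carrier_grip between 0.03 and 0.042 m) or (x of jar_5_center in the frame of carrier_grip between 0.046 and 0.058 m and y of jar_5_center in the frame of carrier_grip between -0.042 and -0.03 m) or (x of jar_5_center in the frame of carrier_grip between 0.046 and 0.058 m and y of jar_5_center in the frame of carrier_grip between 0.03 and 0.042 m)) and z of jar_5_center in the frame of carrier_grip between -0.022 and -0.012 m and (value of joint cap_5 above 0.02 rad or value of joint cap_5 below -0.02 rad) and x of jar_2_center in the frame of rework_tray between -0.054 and 0.054 m and y of jar_2_center in the frame of rework_tray between -0.072 and 0.072 m and z of jar_2_center in the frame of rework_tray between 0.02 and 0.036 m and angle between each of jar_2_center, jar_4_center's own z axis and vertical below 0.15 rad and (value of joint cap_2 above 0.15 rad or value of joint cap_2 below -0.15 rad) and x of jar_4_center in the frame of rework_tray between -0.054 and 0.054 m and y of jar_4_center in the frame of rework_tray between -0.072 and 0.072 m and z of jar_4_center in the frame of rework_tray between 0.02 and 0.036 m and (value of joint cap_4 above 0.15 rad or value of joint cap_4 below -0.15 rad) and velocity of joint guard below 0.01 m/s); the robot touches nothing.
It fails at once if a tight cap is forced round by more than 0.45 rad (value of joint any of cap_1, cap_3, cap_5 above 0.45 rad or value of joint any of cap_1, cap_3, cap_5 below -0.45 rad).
It fails at once if a jar is knocked over (angle between any of jar_1_center, jar_2_center, jar_3_center, jar_4_center, jar_5_center's own z axis and vertical above 0.9 rad).
It fails at once if the blue tape roll is pushed away by more than 4 cm (distance of washi_roll from where it was at the start of the episode above 0.04 m).
Of jar_1, jar_2, jar_3, jar_4, jar_5 only 3 to 5 are there at a start; the rules pass over those that are not, and their reading is None.
At some moment in a run one of carrier, rework_tray may be knocked a few centimetres aside while the robot is not near it.
It also fails if it takes over 210 s, if anything falls off the work surface, if the arm or the gripper's body presses on something with over 40 N, if the wrist force passes 120 N, or if a joint passes its speed limit or range.

## Robot

A 6-joint arm with a two-finger parallel gripper is mounted at the origin on a cart in front of the work surface, level with it; the furniture and walls round the work are solid. World frame = base frame: x ahead of the robot, y to its left, z up, the work surface at z = 0. Lengths are in m, angles in rad, forces in N, time in s.
With the tool pointing down it reaches from about 0.25 to 0.775 m from the base axis. Payload 8.9 kg.
Tool frame: the origin (TCP) lies on the centre line of the jaws, within the pads' length; the fingertips stand 25 mm ahead of it and the grasp point (between the pads) lies 6 mm ahead of it; z points along the fingers, y is the direction in which the jaws open and shut (so a half turn about z gives the same grasp; the last joint's range is limited). The gripper opens to 85 mm and grips with 20 to 120 N. Pads are 22 mm wide; open, the fingers measure 114 mm over their backs; the gripper's body (76 mm by 85 mm) begins 54 mm behind the grasp point. The pads swing forward as they close: fully open they stand 13 mm farther back than shut.
Start: joints at [-1.243, 0.291, -0.153, 1.127, 0, 1.431], TCP at [0.236, -0.469, 0.256] pointing down, gripper open.
Joint ranges: [-2.52, 2.52], [-0.91, 1.74], [-1.3, 1.37], [-1.96, 2.02], [-1.52, 1.47], [-3.14, 3.14]. Speed limits (rad/s): [2.22, 2.22, 2.79, 3.14, 3.14, 3.14].

## Interface

Orientations are given as a unit quaternion [x, y, z, w].
In Python, from cell import r gives the robot as it stands. The module is installed in compiled form; this text tells all that it offers.
- The arm moves only by the tool step_arm, never from a script. Its argument "series" is a list of rows, each a list of 6 numbers: the shift along the tool's x, y, z in mm, then the turn, a rotation vector about the tool's x, y, z in degrees. A call has 1 to 8 rows; each row is the pose to reach, as a shift and turn from the pose commanded when the call began, along the tool's axes at that moment; what a row does not reach only later rows make up. A row lasts 1/8 s, in which the tool goes at most 62.5 mm and 10.7 degrees, less where a joint would pass 70% of its speed; a pose out of reach is approached as far as the arm can. A call with a gripper value outside its range is refused whole. "jaw" is the opening, from -1 (shut) to 1 (fully open), set as the call begins (left out, the last holds). The fingers move at their own pace and stop on an object; "squeeze" is the grip in N (left out, the last holds). Time passes only in rows, so rows that repeat a pose let the fingers close. It gives the time, the measured TCP pose, the force and the opening at its end, in the units of the state.
- r.observe(): the state, without advancing time (a new reading comes with each control period).
- r.camera(name): name is "scene" or "top"; returns a dict with "pixels" (384x512x3 uint8, red, green, blue), "K" (3x3 intrinsics, pixels), "camera_from_world" (4x4, takes a point from world to camera coordinates). Camera axes: x right, y down, z forward; pixel columns grow to the right and rows downward; lengths in m; the calibration is good to about 2 mm. A picture is of the moment at which its call begins. There is no depth.
- r.close_job(): hands the job in, once; it reports no verdict.
Trained networks look in a picture, given as the dict that the camera call returned (one of the last four; its "shot" number tells which), for a name from the list of things; names that differ only in an ending like _2 or _b are one class to them, and where a whole thing is asked for, a point or a joint stands for the part that bears it (a point fixed in the world has none). Each returns a list of dicts, best first, with "score" (0 to 1); they miss things now and then, are a little off and sometimes report something else, mostly with a low value. They report only what shows in the picture. A call takes as long as a camera call.
- r.masks_of(thing, picture): "region" (384x512 bool, what is visible of it) and "extent" ([left, top, right, bottom] in pixels, round what is visible of it).
The state is a dict: "clock": time; "joint_positions": joint angles; "dq": joint speeds; "tau": joint torques, N m; "ee_pos": TCP position; "orientation": TCP orientation; "wrist_force": force on the tool from outside, world axes, zero at the start; "ft_torque": the same for the moment, N m; "width": finger opening in m.
Only numpy, scipy, OpenCV 4.12 (cv2) and the standard library are available. Lean on these libraries where they do the work, as an engineer would, in place of code of your own. Each camera call takes 0.05 s, during which the arm holds its last target.

## Working session

There is one attempt and no reset: what is moved stays moved. The work goes in short steps, Python scripts to look and compute and a tool call to move; the robot and the scene stay as the last step left them, time stands still between calls to the robot, and variables do not carry over. Pictures are saved under pics/ and viewed, and the job is handed in when it is done.

Besides the shell and the picture viewer there is one more tool, called by a JSON object that holds its "method" and its "body". step_arm: Moves the arm, as the interface text tells. Its arguments: {"type":"object","properties":{"series":{"type":"array"},"jaw":{"type":"number"},"squeeze":{"type":"number"}},"required":["series"]}

```bash
mkdir -p pics
cat > h.py <<'E'
import numpy as np, cv2
from cell import r
from scipy.spatial.transform import Rotation as R
def snap(name,fn,crop=None,scale=1):
    p=r.camera(name); im=p["pixels"][:,:,::-1]
    if crop: im=im[crop[1]:crop[3],crop[0]:crop[2]]
    im=cv2.resize(im,None,fx=scale,fy=scale,interpolation=cv2.INTER_CUBIC)
    cv2.imwrite("pics/"+fn,im); return p
def proj(p,X):
    X=np.atleast_2d(X); c=(p["camera_from_world"]@np.c_[X,np.ones(len(X))].T)[:3]
    u=p["K"]@c; return (u[:2]/u[2]).T
def back(p,uv,z):
    uv=np.atleast_2d(uv); T=p["camera_from_world"]; Ri=T[:3,:3].T; o=-Ri@T[:3,3]
    d=(Ri@np.linalg.inv(p["K"])@np.c_[uv,np.ones(len(uv))].T).T
    return o+d*((z-o[2])/d[:,2])[:,None]
E
python3 - <<'E'
from h import *
np.set_printoptions(precision=4,suppress=True)
print(r.observe())
for n in("scene","top"):
    p=snap(n,n+"0.png",scale=1.5); print(n,p["K"],p["camera_from_world"])
    for t in["cap_sealer","guard","latch","carrier_grip","jar_tray","jar_1_center","rework_tray","washi_roll","guard_handle","cap_1"]:
        for m in r.masks_of(t,p): print(t,round(m["score"],2),m["extent"],m["region"].sum())
E
```

```text
{'clock': 0.0, 'joint_positions': array([-1.2433,  0.2913, -0.1541,  1.1267,  0.    ,  1.4315]), 'dq': array([-0.001 ,  0.0003,  0.0002, -0.0002,  0.0005, -0.002 ]), 'tau': array([  0.0031, -53.7147,  33.1367,   0.0162,  -0.0001,   0.    ]), 'ee_pos': array([ 0.2361, -0.4685,  0.2557]), 'orientation': array([ 0.9729,  0.2313, -0.0001, -0.0007]), 'wrist_force': array([0.5061, 0.9668, 0.5195]), 'ft_torque': array([-0.0329, -0.0564, -0.0301]), 'width': 0.08522573243438282}
scene [[498.7683   0.     249.3125]
 [  0.     498.7683 198.4101]
 [  0.       0.       1.    ]] [[-0.7774 -0.6286  0.023   0.4891]
 [-0.4112  0.4802 -0.7748  0.2146]
 [ 0.476  -0.6118 -0.6318  1.2006]
 [ 0.      0.      0.      1.    ]]
cap_sealer 0.9 [120.5, 134.5, 283.8, 258.8] 10636
guard 0.73 [142.9, 167.7, 239.0, 245.0] 3918
carrier_grip 0.83 [289.9, 172.7, 350.2, 215.9] 1662
carrier_grip 0.36 [118.3, 135.3, 283.7, 257.9] 10656
jar_tray 0.94 [177.8, 259.7, 285.0, 331.1] 2772
jar_1_center 0.69 [229.1, 280.8, 255.5, 307.8] 460
jar_1_center 0.37 [209.5, 261.6, 233.9, 292.5] 428
rework_tray 0.84 [242.5, 206.9, 316.3
[... 776 characters left out ...]
0.93 [192.9, 95.1, 273.1, 177.7] 5328
latch 0.48 [327.5, 156.6, 352.4, 165.9] 81
carrier_grip 0.59 [325.9, 188.8, 387.1, 249.6] 3192
carrier_grip 0.19 [180.0, 211.9, 193.6, 228.4] 221
jar_tray 0.79 [142.4, 201.6, 235.4, 265.6] 2972
jar_1_center 0.7 [171.7, 238.4, 192.6, 257.3] 283
jar_1_center 0.28 [197.3, 239.4, 219.3, 257.7] 272
rework_tray 0.6 [244.6, 195.6, 299.4, 243.4] 2554
washi_roll 0.66 [152.1, 166.9, 176.5, 185.5] 141
guard_handle 0.9 [192.5, 92.5, 270.8, 178.5] 5433
cap_1 0.8 [178.2, 215.5, 194.2, 228.1] 203
cap_1 0.66 [153.0, 206.4, 172.9, 223.2] 232
cap_1 0.62 [203.6, 215.4, 223.7, 230.5] 202
cap_1 0.62 [198.5, 243.3, 217.8, 256.6] 229
cap_1 0.55 [173.9, 239.8, 190.1, 254.5] 203
```

View pics/scene0.png

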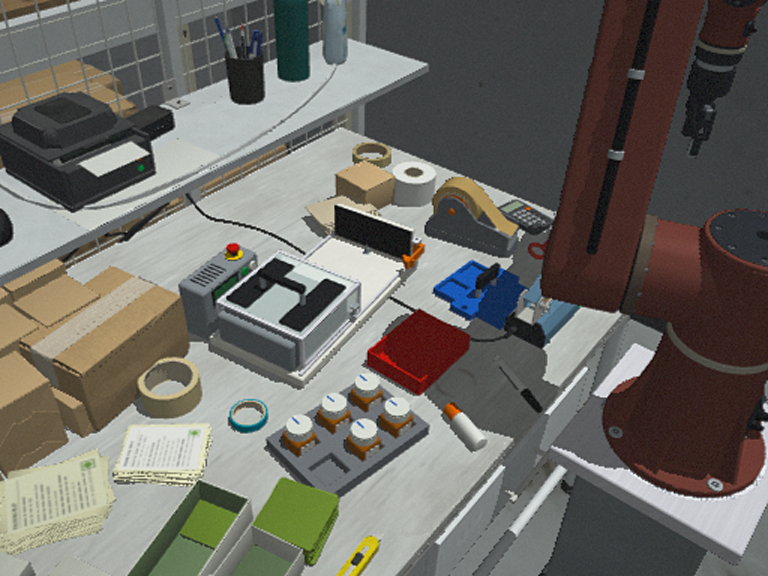

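View pics/top0.png

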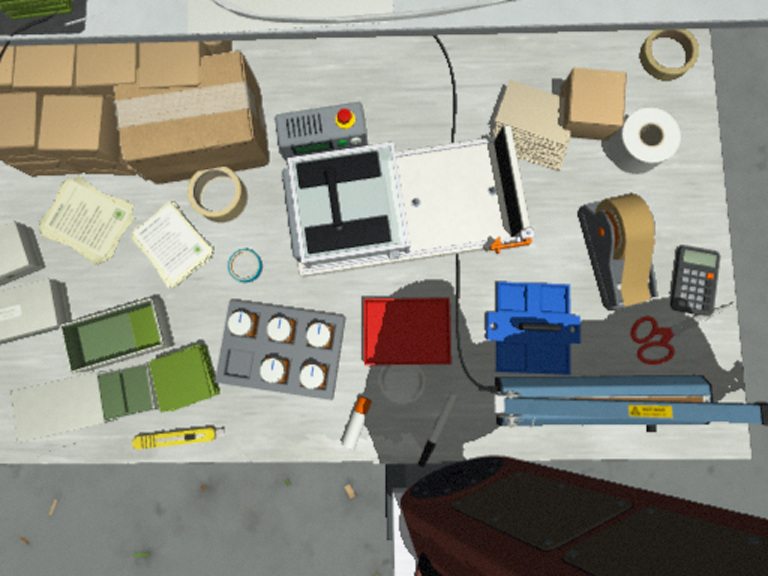

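Run:
```python
from h import *
p=r.camera("top");im=p["pixels"][:,:,::-1]
np.savez("top0.npz",K=p["K"],T=p["camera_from_world"],px=p["pixels"])
def crop(im,x0,y0,x1,y1,s,fn):
    c=cv2.resize(im[y0:y1,x0:x1],None,fx=s,fy=s,interpolation=cv2.INTER_CUBIC)
    for x in range((x0+9)//10*10,x1,10): cv2.putText(c,str(x),(int((x-x0+.5)*s),8),0,.3,(0,0,255),1); cv2.line(c,(int((x-x0+.5)*s),10),(int((x-x0+.5)*s),14),(0,0,255),1)
    for y in range((y0+9)//10*10,y1,10): cv2.putText(c,str(y),(0,int((y-y0+.5)*s)),0,.3,(0,0,255),1); cv2.line(c,(20,int((y-y0+.5)*s)),(24,int((y-y0+.5)*s)),(0,0,255),1)
    cv2.imwrite("pics/"+fn,c)
crop(im,255,75,395,255,3.3,"ztr.png"); crop(im,140,190,310,275,4.6,"ztl.png")
p=r.camera("scene");im=p["pixels"][:,:,::-1]
np.savez("scene0.npz",K=p["K"],T=p["camera_from_world"],px=p["pixels"])
crop(im,110,130,360,270,3.2,"zsr.png"); crop(im,170,195,330,335,4,"zsl.png")
```

```text
(no output)
```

View pics/ztr.png

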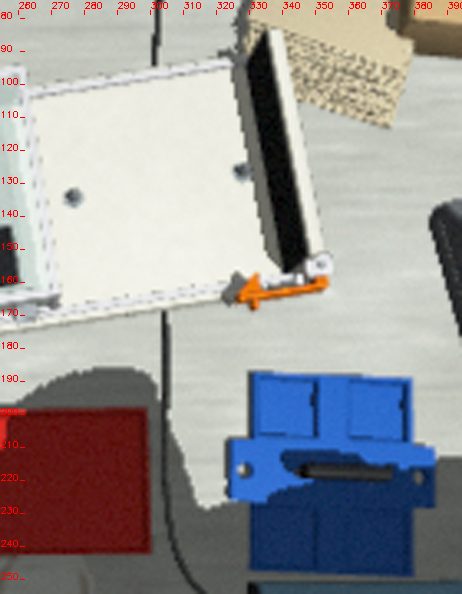

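View pics/ztl.png

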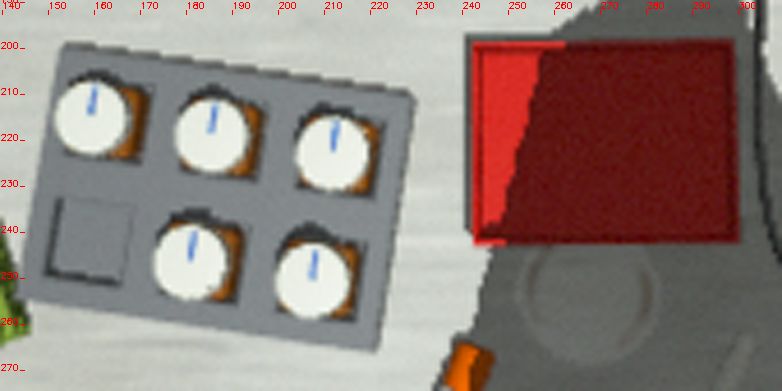

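View pics/zsr.png

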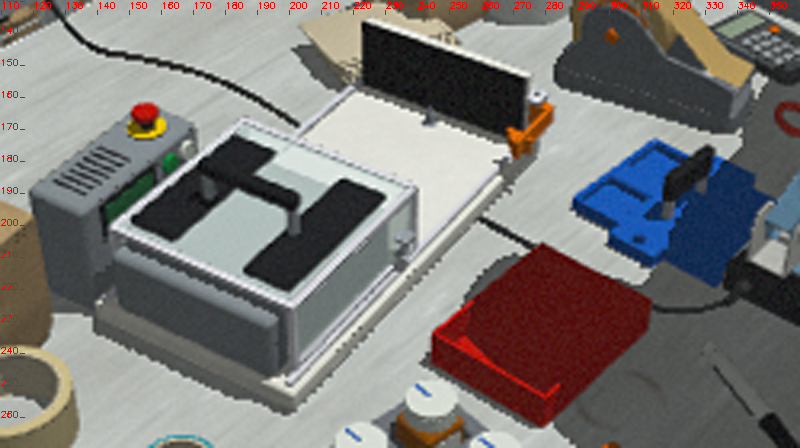

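View pics/zsl.png

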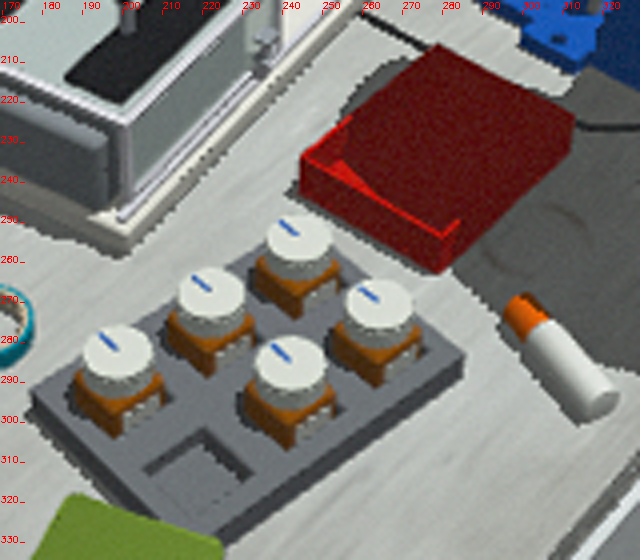

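```bash
cat > fit.py <<'E'
from h import *
from scipy.optimize import least_squares
def load(n):
    d=np.load(n+"0.npz"); return dict(K=d["K"],camera_from_world=d["T"],pixels=d["px"])
def fit(obs,x0):  # obs: list (pic, localxyz, uv)
    def f(q):
        c,s=np.cos(q[2]),np.sin(q[2]); out=[]
        for p,l,uv in obs:
            out.append(proj(p,[q[0]+c*l[0]-s*l[1],q[1]+s*l[0]+c*l[1],l[2]])[0]-uv)
        return np.ravel(out)
    s=least_squares(f,x0,loss="soft_l1"); return s.x,f(s.x).reshape(-1,2)
E
python3 - <<'E'
from fit import *
np.set_printoptions(precision=4,suppress=True)
T=load("top");S=load("scene")
for p in(T,S): print(-p["camera_from_world"][:3,:3].T@p["camera_from_world"][:3,3])
ztr=lambda u,v:np.array([255+u/3.3-.5,75+v/3.3-.5])
ztl=lambda u,v:np.array([140+u/4.6-.5,190+v/4.6-.5])
zsr=lambda u,v:np.array([110+u/3.2-.5,130+v/3.2-.5])
zsl=lambda u,v:np.array([170+u/4-.5,195+v/4-.5])
o=[(T,(0,-.03,.035),ztr(72,197)),(T,(0,-.17,.035),ztr(241,171)),(S,(0,-.17,.034),zsr(430,117)),(S,(-.101,.202,0),zsr(295,412)),(S,(-.101,.202,.024),zsr(295,395)),(S,(.101,.202,0),zsr(97,332))]
print("sealer",*fit(o,[.6,0,0]))
print("sealer pegs only",*fit(o[:3],[.6,0,0]))
o=[(T,(0,.07,.014),ztr(244,470)),(T,(0,-.07,.014),ztr(419,479)),(S,(0,.07,.014),zsr(643,237))]
print("carrier",*fit(o,[.45,-.25,0]))
for u,v in((249,371),(412,377),(413,577),(249,570)): print(back(T,ztr(u,v),.014))
o=[(T,(x,y,.022),ztl(*c)) for (x,y),c in zip([(.073,.104),(.073,-.104),(-.073,-.104)],[(63,44),(412,93),(378,352)])]
o+=[(S,(x,y,.022),zsl(*c)) for (x,y),c in zip([(-.073,-.104),(.073,.104)],[(464,357),(32,397)])]
print("tray",*fit(o,[.4,.25,0]))
o=[(T,(x,y,.034),ztl(*c)) for (x,y),c in zip([(.0575,.075),(.0575,-.075),(-.0575,-.075),(-.0575,.075)],[(472,41),(737,38),(738,242),(472,243)])]
o+=[(S,(x,y,.034),zsl(*c)) for (x,y),c in zip([(.0575,-.075),(.0575,.075),(-.0575,.075),(-.0575,-.075)],[(437,45),(302,158),(444,237),(574,119)])]
print("red",*fit(o,[.4,0,0]))
ct=[(93,119),(213,135),(333,153),(192,261),(314,280)]
cs=[(118,352),(211,292),(299,239),(291,363),(379,304)]
for a,b in zip(ct,cs): print("cap T",back(T,ztl(*a),.06)[0],"S",back(S,zsl(*b),.06)[0])
E
```

```text
[0.3993 0.1602 0.9468]
[-0.1029  0.9389  0.9136]
sealer [0.6491 0.1398 0.1488] [[ 0.0843  0.2776]
 [ 0.5041 -0.4142]
 [ 0.0234 -1.3906]
 [ 0.2894  2.8162]
 [-0.0688  1.3832]
 [-0.5935 -1.3016]]
sealer pegs only [0.6502 0.1413 0.1345] [[-0.4711  0.0696]
 [ 0.0796  0.0976]
 [ 0.1274 -1.0463]]
carrier [ 0.427  -0.0937 -0.055 ] [[ 0.1083  0.5781]
 [ 0.4231 -0.0019]
 [-1.2322  0.2052]]
[[ 0.5124 -0.0309  0.014 ]]
[[ 0.5053 -0.1618  0.014 ]]
[[ 0.3461 -0.1532  0.014 ]]
[[ 0.3532 -0.0243  0.014 ]]
tray [ 0.3965  0.3526 -0.1485] [[-0.9165  0.9346]
 [ 0.125   0.634 ]
 [-0.4461  0.0364]
 [ 0.2183 -2.236 ]
 [-0.5739 -2.9756]]
red [ 0.4246  0.1301 -0.0044] [[-0.3792  0.3753]
 [-0.668   0.3721]
 [ 0.2954  0.5398]
 [-0.1112  0.8307]
 [-0.0715 -1.3594]
 [-1.0708 -1.2972]
 [-0.643  -0.2095]
 [ 0.5661 -1.6463]]
cap T [0.441  0.4131 0.06  ] S [0.4385 0.4172 0.06  ]
cap T [0.4312 0.3462 0.06  ] S [0.4288 0.3496 0.06  ]
cap T [0.4204 0.2798 0.06  ] S [0.417  0.2838 0.06  ]
cap T [0.3627 0.3571 0.06  ] S [0.3593 0.361  0.06  ]
cap T [0.3516 0.2902 0.06  ] S [0.3488 0.2943 0.06  ]
```

```bash
cat >> h.py <<'E'
import sys
def yawof(o):
    x=R.from_quat(o).apply([1,0,0]); return np.arctan2(x[1],x[0])
def go(x,y,z,yaw):
    s=r.observe(); o=R.from_quat(s["orientation"]); d=o.inv().apply(np.array([x,y,z])-s["ee_pos"])*1000
    # desired orientation: tool z down, tool x at yaw
    D=R.from_matrix(np.array([[np.cos(yaw),np.sin(yaw),0],[np.sin(yaw),-np.cos(yaw),0],[0,0,-1.]]))
    rv=(o.inv()*D).as_rotvec(degrees=True)
    print("move mm",np.round(d,1),"deg",np.round(rv,2),"rows %.1f"%max(np.linalg.norm(d)/62.5,np.linalg.norm(rv)/10.7),"q6",round(s["joint_positions"][5],2),"w",round(s["width"],4),"t",round(s["clock"],2))
E
python3 - <<'E'
from fit import *
from h import *
T=load("top");S=load("scene")
ztr=lambda u,v:np.array([255+u/3.3-.5,75+v/3.3-.5])
zsr=lambda u,v:np.array([110+u/3.2-.5,130+v/3.2-.5])
def ang(p,a,b,z):
    A,B=back(p,[a,b],z); d=B-A; return np.round(A,3),np.round(B,3),np.degrees(np.arctan2(d[1],d[0]))
print(ang(T,ztr(0,325),ztr(225,300),.024),ang(T,ztr(248,45),ztr(283,262),.096),ang(T,ztr(30,95),ztr(235,64),.024))
print(ang(S,zsr(300,400),zsr(505,190),.024))
go(.427,-.0906,.15,np.pi/2-.055)
E
```

```text
(array([0.552, 0.17 , 0.024]), array([ 0.569, -0.012,  0.024]), np.float64(-84.58540348290694)) (array([ 0.754, -0.024,  0.096]), array([ 0.584, -0.043,  0.096]), np.float64(-173.6261353595679)) (array([0.745, 0.143, 0.024]), array([ 0.768, -0.028,  0.024]), np.float64(-82.34168024995064))
(array([0.516, 0.322, 0.024]), array([0.555, 0.01 , 0.024]), np.float64(-82.83897371334018))
move mm [ 340.5 -251.9  106.3] deg [  0.   -0.  -60.1] rows 7.0 q6 1.43 w 0.0852 t 1.2
```

{"method": "step_arm", "body": {"series": [[60, -44, 0, 0, 0, -10], [110, -81, 0, 0, 0, -20], [160, -118, 30, 0, 0, -30], [210, -155, 60, 0, 0, -40], [260, -192, 85, 0, 0, -50], [310, -229, 100, 0, 0, -60], [340.5, -252, 106, 0, 0, -60.1], [340.5, -252, 106, 0, 0, -60.1]], "jaw": 1, "squeeze": 60}}

```text
clock: 2.2
ee_pos: [0.4274, -0.0871, 0.1496]
orientation: [0.724, 0.689, 0.0, -0.001]
wrist_force: [0.5, -0.7, 0.1]
width: 0.0853
```

Run:
```python
from h import *
go(.427,-.0906,.15,np.pi/2-.055); go(.427,-.0906,.056,np.pi/2-.055)
p=snap("top","t1.png",(290,160,420,270),5)
p=snap("scene","s1.png",(240,90,370,230),4.2)
```

```text
move mm [-3.5 -0.2 -0.4] deg [-0.06 -0.06  0.32] rows 0.1 q6 1.25 w 0.0853 t 2.2
move mm [-3.6 -0.1 93.6] deg [-0.06 -0.06  0.32] rows 1.5 q6 1.25 w 0.0853 t 2.2
```

View pics/t1.png

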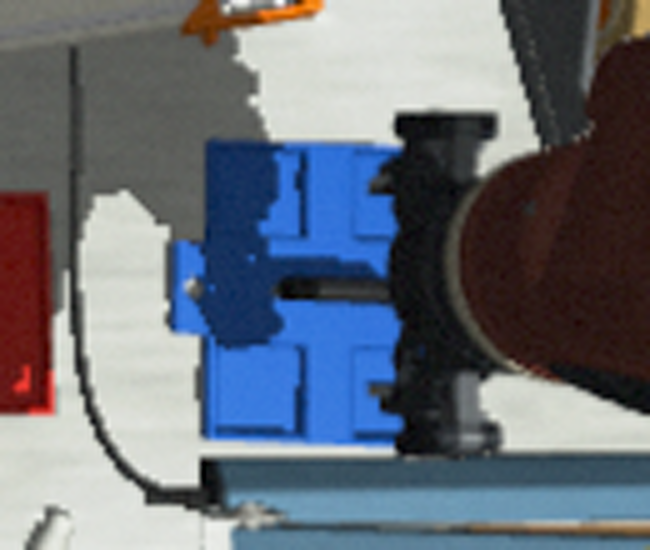

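View pics/s1.png

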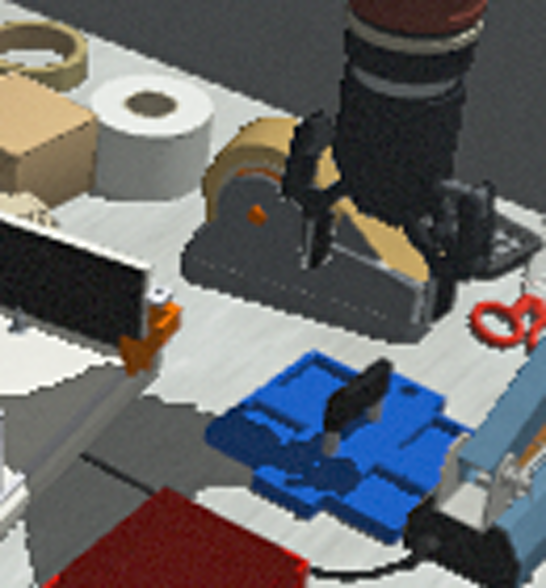

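{"method": "step_arm", "body": {"series": [[-3, 0, 25, 0, 0, 0.3], [-3.5, 0, 50, 0, 0, 0.3], [-3.5, 0, 75, 0, 0, 0.3], [-3.5, 0, 93, 0, 0, 0.3], [-3.5, 0, 93, 0, 0, 0.3]]}}

```text
clock: 2.92
ee_pos: [0.4257, -0.0953, 0.0568]
orientation: [0.729, 0.685, -0.001, -0.001]
wrist_force: [-0.4, 1.1, -0.1]
width: 0.0852
```

Run:
```python
from h import *
go(.427,-.0906,.056,np.pi/2-.055)
```

```text
move mm [4.8 1.  0.8] deg [-0.1  -0.01 -0.45] rows 0.1 q6 1.25 w 0.0852 t 2.92
```

{"method": "step_arm", "body": {"series": [[0, 0, 0, 0, 0, 0], [0, 0, 0, 0, 0, 0], [0, 0, 0, 0, 0, 0], [0, 0, 0, 0, 0, 0], [0, 0, 0, 0, 0, 0], [0, 0, 0, 0, 0, 0]], "jaw": -1, "squeeze": 60}}

```text
clock: 3.68
ee_pos: [0.4276, -0.0941, 0.0578]
orientation: [0.728, 0.686, 0.001, 0.001]
wrist_force: [1.3, 1.3, 5.4]
width: 0.0112
```

Run:
```python
from h import *
print(r.observe())
p=snap("top","t2.png",(290,160,420,270),5)
p=snap("scene","s2.png",(240,90,370,230),4.2)
```

```text
{'clock': 3.675, 'joint_positions': array([-3.84180774e-01,  3.60648103e-01, -6.65184027e-01,  5.43375675e-01,
        3.72189925e-04,  1.24621993e+00]), 'dq': array([ 0.00135346, -0.0013918 , -0.00062416,  0.00015246, -0.00066997,
       -0.00064827]), 'tau': array([ -0.73637987, -44.97969389,  20.40727615,   0.20451953,
        -0.34241631,   0.25224796]), 'ee_pos': array([ 0.42755801, -0.09409644,  0.05783429]), 'orientation': array([7.27862655e-01, 6.85722458e-01, 5.00914715e-04, 6.43867841e-04]), 'wrist_force': array([1.34287788, 1.34323492, 5.39185817]), 'ft_torque': array([ 0.16904552, -0.11702473,  0.25038363]), 'width': 0.011198598824143546}
```

View pics/s2.png

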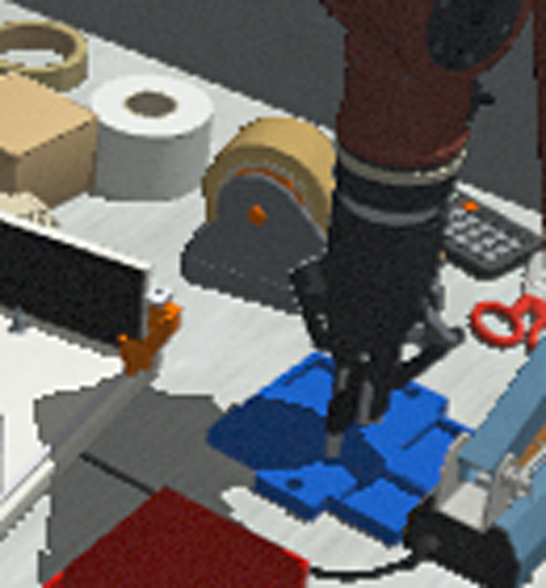

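{"method": "step_arm", "body": {"series": [[0, 0, -10, 0, 0, 0], [0, 0, -35, 0, 0, 0], [0, 0, -65, 0, 0, 0], [0, 0, -95, 0, 0, 0], [0, 0, -125, 0, 0, 0], [0, 0, -145, 0, 0, 0], [0, 0, -145, 0, 0, 0], [0, 0, -145, 0, 0, 0]]}}

```text
clock: 4.78
ee_pos: [0.426, -0.0938, 0.2016]
orientation: [0.728, 0.685, -0.0, -0.001]
wrist_force: [-1.2, 0.1, -2.1]
width: 0.0109
```

Run:
```python
from h import *
s=r.observe();print(s["ee_pos"],yawof(s["orientation"]),s["wrist_force"],s["ft_torque"])
p=snap("top","t3.png",(310,120,450,270),4.5)
s=r.observe();print(s["ee_pos"],yawof(s["orientation"]))
p=snap("scene","s3.png",(240,70,380,210),4.2)
s=r.observe();print(s["ee_pos"],yawof(s["orientation"]))
go(.66,.042,.20,np.pi/2+.132)
```

```text
[ 0.42601607 -0.0938163   0.20157986] 1.510460572554798 [-1.18806945  0.07757339 -2.09990802] [0.0101498  0.04660939 0.00297275]
[ 0.42592319 -0.09376467  0.20136708] 1.5104239986447923
[ 0.42596774 -0.09377607  0.20134154] 1.510453909641214
move mm [149.6 225.4   1. ] deg [ -0.11  -0.04 -11.02] rows 4.3 q6 1.25 w 0.0114 t 4.88
```

View pics/s3.png

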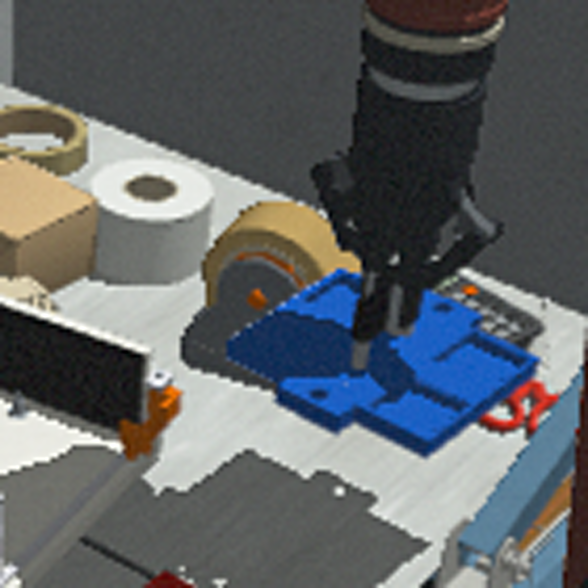

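View pics/t3.png

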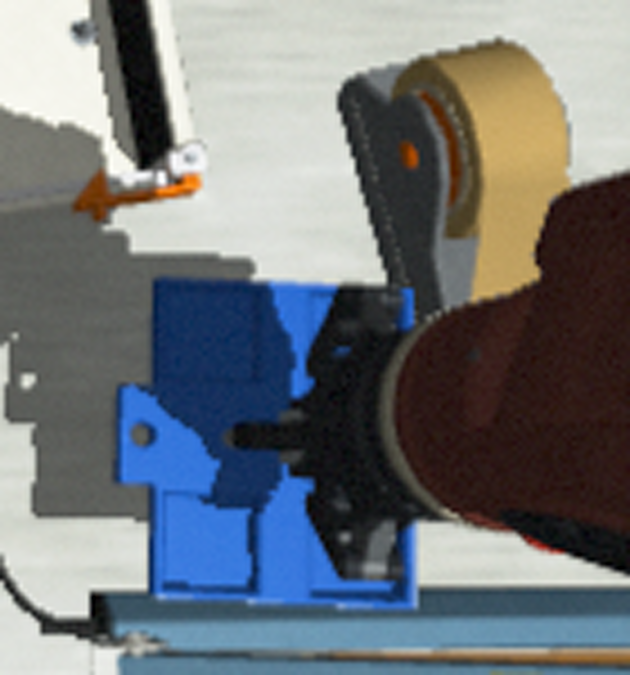

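Run:
```python
from fit import *
np.set_printoptions(precision=4,suppress=True)
T=load("top");S=load("scene")
t=lambda u,v:np.array([310+u/4.5-.5,120+v/4.5-.5]); s=lambda u,v:np.array([240+u/4.2-.5,70+v/4.2-.5])
z=.1575
A=back(T,[t(157,279),t(412,288),t(416,607),t(152,594),t(144,434)],z); print(A, A[:4].mean(0))
B=back(S,[s(323,392)],z); print(B)
# predicted from tcp
def pr(x,y,yaw):
    c,q=np.cos(yaw),np.sin(yaw); return np.array([x-q*.07,y+c*.07])
print("pred hole if centred",pr(.4260,-.0938,1.5104-np.pi/2))
ztr=lambda u,v:np.array([255+u/3.3-.5,75+v/3.3-.5]);zsr=lambda u,v:np.array([110+u/3.2-.5,130+v/3.2-.5])
print("pegs T",back(T,[ztr(72,197),ztr(241,171)],.035),"S",back(S,[zsr(430,117)],.034))
print("tab",back(T,[t(120,387),t(117,482)],z))
```

```text
[[ 0.5068 -0.0346  0.1575]
 [ 0.5001 -0.1616  0.1575]
 [ 0.3427 -0.153   0.1575]
 [ 0.3506 -0.0249  0.1575]
 [ 0.4291 -0.0245  0.1575]] [ 0.4251 -0.0935  0.1575]
[[ 0.4254 -0.0244  0.1575]]
pred hole if centred [ 0.4302 -0.0239]
pegs T [[ 0.6543  0.1103  0.035 ]
 [ 0.6732 -0.027   0.035 ]] S [[ 0.6698 -0.0227  0.034 ]]
tab [[ 0.4527 -0.0137  0.1575]
 [ 0.4055 -0.0101  0.1575]]
```

Run:
```python
from h import *
go(.663,.0415,.20,np.pi/2+.135)
```

```text
move mm [149.3 228.4   1. ] deg [ -0.11  -0.04 -11.19] rows 4.4 q6 1.25 w 0.0114 t 4.88
```

{"method": "step_arm", "body": {"series": [[15, 23, 0, 0, 0, -1], [45, 69, 0, 0, 0, -3.5], [80, 122, 0, 0, 0, -6], [115, 176, 0, 0, 0, -9], [140, 214, 0, 0, 0, -11.2], [149.3, 228.4, 0, 0, 0, -11.2], [149.3, 228.4, 0, 0, 0, -11.2], [149.3, 228.4, 0, 0, 0, -11.2]]}}

```text
clock: 5.88
ee_pos: [0.6627, 0.0408, 0.2015]
orientation: [0.658, 0.753, -0.001, -0.001]
wrist_force: [0.1, -1.1, -1.8]
width: 0.0107
```

Run:
```python
from h import *
go(.663,.0415,.125,np.pi/2+.135)
```

```text
move mm [ 0.6  0.6 76.5] deg [-0.11 -0.01 -0.01] rows 1.2 q6 1.39 w 0.0107 t 5.88
```

{"method": "step_arm", "body": {"series": [[0, 0, 15, 0, 0, 0], [0.3, 0.3, 40, 0, 0, 0], [0.3, 0.3, 65, 0, 0, 0], [0.3, 0.3, 76, 0, 0, 0], [0.3, 0.3, 76, 0, 0, 0], [0.3, 0.3, 76, 0, 0, 0]]}}

```text
clock: 6.62
ee_pos: [0.6645, 0.0414, 0.1273]
orientation: [0.658, 0.753, 0.0, 0.001]
wrist_force: [-0.2, -0.7, -2.1]
width: 0.0112
```

Run:
```python
from h import *
go(.663,.0415,.105,np.pi/2+.135)
p=snap("top","t4.png",(220,70,360,200),4.5)
p=snap("scene","s4.png",(160,90,310,210),4.2)
for c in[(.663,.0415)]:
  y=.135
  for l in(.07,-.07):
    X=[c[0]-np.sin(y)*l,c[1]+np.cos(y)*l]
    pass
go(.663,.0415,.105,np.pi/2+.135)
```

```text
move mm [ 0.3 -1.5 22.3] deg [0.08 0.02 0.  ] rows 0.4 q6 1.39 w 0.0112 t 6.62
move mm [ 0.2 -1.6 22.4] deg [0.1  0.02 0.01] rows 0.4 q6 1.39 w 0.011 t 6.72
```

View pics/s4.png

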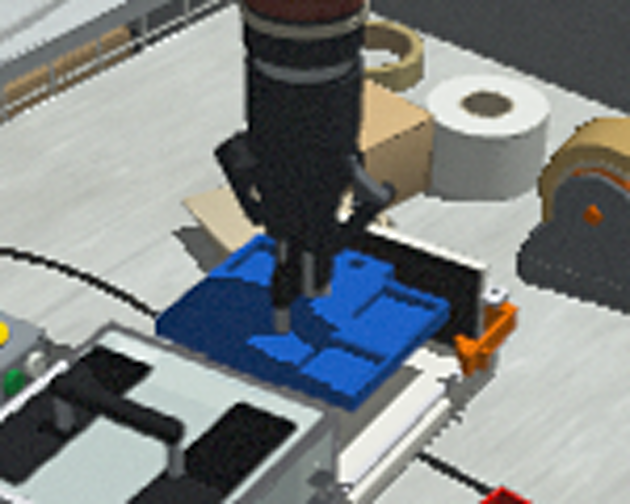

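View pics/t4.png

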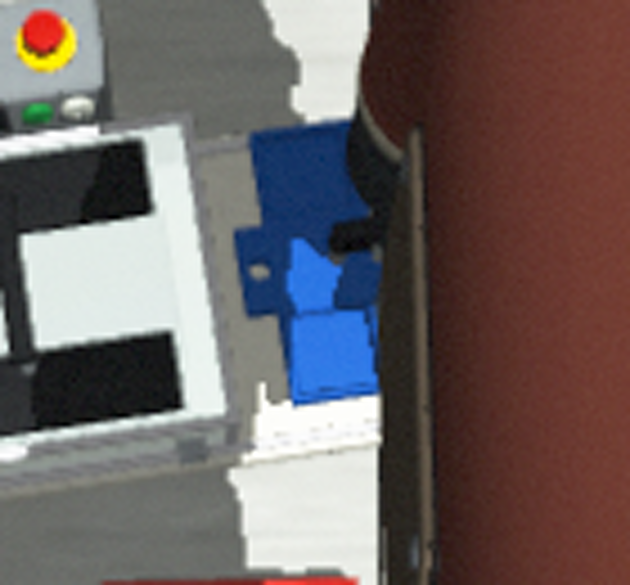

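Run:
```python
from fit import *
T=load("top")
print(back(T,[[277.06,129.5]],.0835), "corners", back(T,[[220+251/4.5-.5,70+132/4.5-.5],[220+293/4.5-.5,70+404/4.5-.5]],.0835))
s=r.observe();e=s["ee_pos"];y=yawof(s["orientation"])-np.pi/2
print(e,y,"pred hole",e[0]-np.sin(y)*.07,e[1]+np.cos(y)*.07)
```

```text
[[0.65298054 0.11079055 0.0835    ]] corners [[0.73406166 0.11349619 0.0835    ]
 [0.57571643 0.09363775 0.0835    ]]
[0.66461963 0.04150629 0.12740083] 0.13514745833655217 pred hole 0.6551880814401392 0.11086799214624353
```

{"method": "step_arm", "body": {"series": [[0, -0.8, 10, 0, 0, 0], [0, -0.8, 20, 0, 0, 0], [0, -0.8, 26, 0, 0, 0], [0, -0.8, 29, 0, 0, 0], [0, -0.8, 32, 0, 0, 0], [0, -0.8, 35, 0, 0, 0], [0, -0.8, 35, 0, 0, 0], [0, -0.8, 35, 0, 0, 0]]}}

```text
clock: 7.72
ee_pos: [0.6647, 0.041, 0.0918]
orientation: [0.658, 0.753, 0.001, 0.001]
wrist_force: [6.2, -1.9, -1.1]
width: 0.011
```

Run:
```python
from h import *
s=r.observe();print(s["ee_pos"],s["wrist_force"],s["ft_torque"]);go(.6638,.0415,.082,np.pi/2+.135)
```

```text
[0.66471494 0.04096723 0.09183591] [ 6.208128   -1.92546891 -1.09480466] [-0.71868373 -1.49766595 -0.03783389]
move mm [ 0.7 -0.9  9.8] deg [ 0.17  0.07 -0.01] rows 0.2 q6 1.39 w 0.011 t 7.72
```

{"method": "step_arm", "body": {"series": [[0, 1, 0, 0, 0, 0], [-0.5, 1.5, 1, 0, 0, 0], [-0.5, 1.5, 4, 0, 0, 0], [-0.5, 1.5, 7, 0, 0, 0], [-0.5, 1.5, 10, 0, 0, 0], [-0.5, 1.5, 12, 0, 0, 0], [-0.5, 1.5, 12, 0, 0, 0]]}}

```text
clock: 8.6
ee_pos: [0.6657, 0.0407, 0.0819]
orientation: [0.658, 0.753, 0.001, 0.001]
wrist_force: [-1.8, -4.4, 21.7]
width: 0.0111
```

Run:
```python
from h import *
s=r.observe();print(s["ee_pos"],s["wrist_force"],s["ft_torque"]);go(.6638,.0415,.082,np.pi/2+.135)
```

```text
[0.66567446 0.04066481 0.08185481] [-1.77565469 -4.37636768 21.70713344] [-0.91301968  0.68045851  0.08042668]
move mm [ 1.1 -1.7 -0.2] deg [ 0.16  0.07 -0.  ] rows 0.0 q6 1.39 w 0.0111 t 8.6
```

{"method": "step_arm", "body": {"series": [[0, 0, -1.5, 0, 0, 0], [0, 0, -1.5, 0, 0, 0], [0, 0, -1.5, 0, 0, 0], [0, 0, -1.5, 0, 0, 0], [0, 0, -1.5, 0, 0, 0], [0, 0, -30, 0, 0, 0], [0, 0, -70, 0, 0, 0], [0, 0, -110, 0, 0, 0]], "jaw": 1}}

```text
clock: 9.6
ee_pos: [0.6645, 0.0412, 0.1903]
orientation: [0.658, 0.753, -0.0, -0.0]
wrist_force: [0.3, -0.1, -1.0]
width: 0.0854
```

Run:
```python
from h import *
tj=-.1485+np.pi/4
go(.4204,.2810,.20,tj+np.pi)
s=r.observe();print(s["ee_pos"],s["wrist_force"])
```

```text
move mm [ 270.5 -209.6   -9.5] deg [-0.0000e+00 -3.0000e-02 -1.1875e+02] rows 11.1 q6 1.39 w 0.0854 t 9.6
[0.66452128 0.04117725 0.19031267] [ 0.33628484 -0.11443781 -1.03647063]
```

{"method": "step_arm", "body": {"series": [[30, -23, -10, 0, 0, -10.7], [70, -54, -10, 0, 0, -21.4], [110, -85, -10, 0, 0, -32], [150, -116, -10, 0, 0, -42.7], [190, -147, -10, 0, 0, -53.4], [225, -174, -10, 0, 0, -64], [255, -198, -10, 0, 0, -74.8], [270.5, -209.6, -10, 0, 0, -85]], "jaw": 0.35, "squeeze": 40}}

```text
clock: 10.6
ee_pos: [0.419, 0.2821, 0.1995]
orientation: [-0.028, 1.0, 0.0, -0.0]
wrist_force: [0.2, 0.7, -1.0]
width: 0.0578
```

{"method": "step_arm", "body": {"series": [[0, 0, 0, 0, 0, -10.7], [0, 0, 0, 0, 0, -21.4], [0, 0, 0, 0, 0, -32], [0, 0, 0, 0, 0, -33.7], [0, 0, 0, 0, 0, -33.7]]}}

```text
clock: 11.22
ee_pos: [0.4206, 0.2809, 0.1993]
orientation: [-0.311, 0.95, 0.0, 0.0]
wrist_force: [0.4, -0.1, 1.1]
width: 0.0573
```

Run:
```python
from h import *
tj=-.15+np.pi/4
go(.4204,.2798,.066,tj+np.pi)
s=r.observe();print(s["ee_pos"],s["wrist_force"])
p=snap("top","t5.png",scale=1.5)
p=snap("scene","s5.png",(130,120,300,340),2.7)
```

```text
move mm [  0.8  -0.8 133.3] deg [ 0.    0.   -0.15] rows 2.1 q6 -0.19 w 0.0573 t 11.22
[0.4206102  0.28091398 0.19932634] [ 0.41098789 -0.13667519  1.14081697]
```

View pics/t5.png

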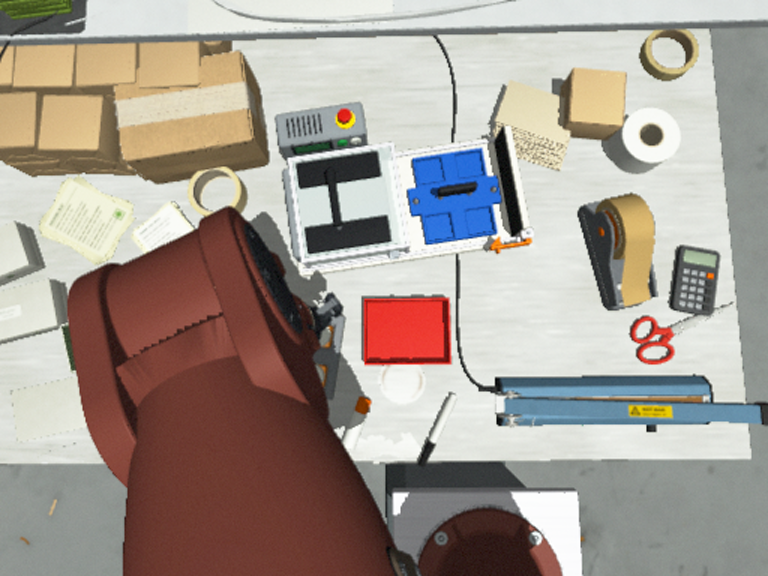

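View pics/s5.png

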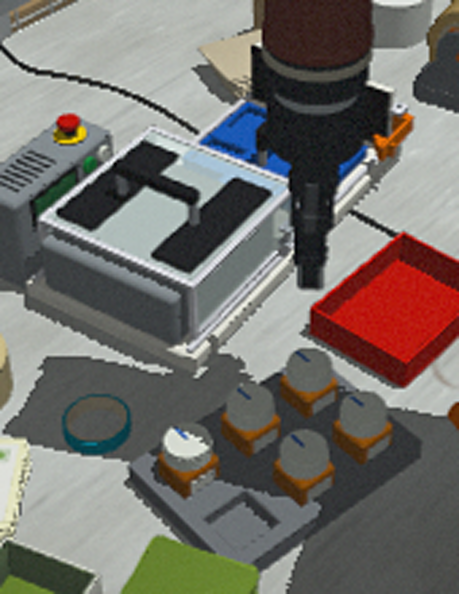

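{"method": "step_arm", "body": {"series": [[0.8, -0.8, 30, 0, 0, 0], [0.8, -0.8, 70, 0, 0, 0], [0.8, -0.8, 105, 0, 0, 0], [0.8, -0.8, 125, 0, 0, 0], [0.8, -0.8, 132, 0, 0, 0], [0.8, -0.8, 132, 0, 0, 0], [0.8, -0.8, 132, 0, 0, 0]]}}

```text
clock: 12.2
ee_pos: [0.4211, 0.2801, 0.0682]
orientation: [-0.313, 0.95, 0.0, 0.001]
wrist_force: [0.1, -0.1, 0.4]
width: 0.0578
```

Run:
```python
from h import *
go(.4204,.2798,.066,-.15+np.pi/4+np.pi)
s=r.observe();print(s["ee_pos"],s["wrist_force"],s["ft_torque"])
p=snap("scene","s6.png",(170,150,300,340),3)
```

```text
move mm [0.7 0.1 2.2] deg [-0.02  0.09  0.02] rows 0.0 q6 -0.19 w 0.0578 t 12.2
[0.42106938 0.28013798 0.06819232] [ 0.06592302 -0.12875834  0.38502792] [ 0.01967753 -0.0235633   0.03050934]
```

View pics/s6.png

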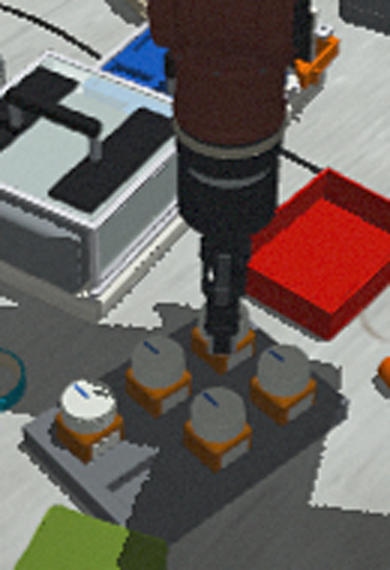

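{"method": "step_arm", "body": {"series": [[0, 0, 0, 0, 0, 0], [0, 0, 0, 0, 0, 0], [0, 0, 0, 0, 0, 0], [0, 0, 0, 0, 0, 0]], "jaw": -1, "squeeze": 40}}

```text
clock: 12.75
ee_pos: [0.4209, 0.28, 0.0681]
orientation: [-0.313, 0.95, 0.0, 0.001]
wrist_force: [-1.5, -0.2, 6.9]
width: 0.0384
```

```bash
cat > st.py <<'E'
from h import *
np.set_printoptions(precision=4,suppress=True)
s=r.observe();print(s["ee_pos"],"yaw",round(yawof(s["orientation"]),3),s["wrist_force"],s["ft_torque"],s["width"],s["clock"])
E
python3 st.py
python3 - <<'E'
from h import *
p=snap("scene","s7.png",(200,200,270,290),6)
E
```

```text
[0.4209 0.28   0.0681] yaw -2.506 [-1.484  -0.2112  6.9174] [-0.1606  0.2022 -0.0103] 0.03842421323887854 12.75
```

View pics/s7.png

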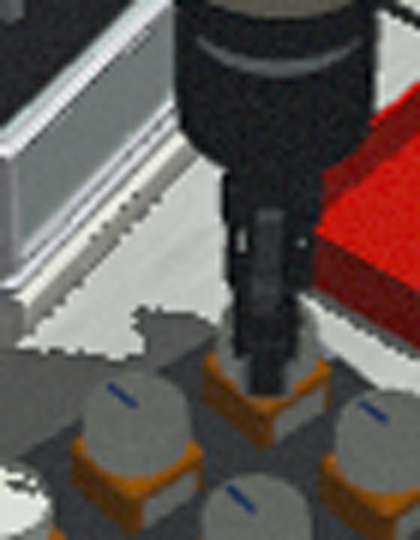

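{"method": "step_arm", "body": {"series": [[0, 0, 0, 0, 0, 0], [0, 0, 0, 0, 0, 0], [0, 0, -3, 0, 0, 0], [0, 0, -3, 0, 0, 0]], "jaw": 0.2}}

```text
clock: 13.3
ee_pos: [0.4206, 0.2799, 0.0706]
orientation: [-0.313, 0.95, 0.0, 0.0]
wrist_force: [-0.6, -0.4, -0.6]
width: 0.0513
```

{"method": "step_arm", "body": {"series": [[0, 0, 0, 0, 0, 0], [0, 0, 0, 0, 0, 0], [0, 0, 0, 0, 0, 0], [0, 0, 0, 0, 0, 0]], "jaw": -1}}

```text
clock: 13.8
ee_pos: [0.4205, 0.2799, 0.0707]
orientation: [-0.313, 0.95, 0.0, 0.0]
wrist_force: [-1.3, -1.2, 6.0]
width: 0.0383
```

```bash
python3 st.py
```

```text
[0.4205 0.2799 0.0707] yaw -2.506 [-1.3325 -1.1827  6.0245] [-0.1134  0.2253  0.0297] 0.03831844428542472 13.8
```

{"method": "step_arm", "body": {"series": [[0, 0, 0, 0, 0, -3], [0, 0, 0, 0, 0, -6], [0, 0, 0, 0, 0, -9], [0, 0, 0, 0, 0, -12], [0, 0, 0, 0, 0, -12]]}}

```text
clock: 14.42
ee_pos: [0.4207, 0.2797, 0.0707]
orientation: [-0.411, 0.912, -0.0, 0.0]
wrist_force: [-0.3, -1.9, 5.4]
width: 0.0383
```

```bash
python3 st.py
```

```text
[0.4207 0.2797 0.0707] yaw -2.295 [-0.2956 -1.9328  5.4231] [-0.3429  0.1033  0.0041] 0.03826182055834156 14.425
```

{"method": "step_arm", "body": {"series": [[0, 0, 0, 0, 0, -3], [0, 0, 0, 0, 0, -6], [0, 0, 0, 0, 0, -8], [0, 0, 0, 0, 0, -8]]}}

```text
clock: 14.92
ee_pos: [0.4208, 0.2796, 0.0706]
orientation: [-0.473, 0.881, -0.0, 0.0]
wrist_force: [0.1, -1.8, 5.3]
width: 0.0387
```

```bash
python3 st.py
```

```text
[0.4208 0.2796 0.0706] yaw -2.156 [ 0.0798 -1.7791  5.32  ] [-0.4318 -0.0047  0.0561] 0.03866875976778465 14.925
```

{"method": "step_arm", "body": {"series": [[0, 0, 0, 0, 0, -4], [0, 0, 0, 0, 0, -8], [0, 0, 0, 0, 0, -10], [0, 0, 0, 0, 0, -10]]}}

```text
clock: 15.42
ee_pos: [0.421, 0.2796, 0.0707]
orientation: [-0.548, 0.837, -0.001, 0.0]
wrist_force: [0.5, -3.4, 6.0]
width: 0.0381
```

```bash
python3 st.py;  python3 - <<'E'
from h import *
p=snap("scene","s8.png",(200,200,340,290),5)
s=r.observe()
go(.4246,.1301+.033,.11,yawof(s["orientation"])%(2*np.pi))
E
```

```text
[0.421  0.2796 0.0707] yaw -1.982 [ 0.488  -3.3781  5.9836] [-0.572  -0.1974  0.0191] 0.03814688457724179 15.425
move mm [105.3 -50.  -39.3] deg [-0.07 -0.    0.  ] rows 2.0 q6 -0.72 w 0.0387 t 15.47
```

View pics/s8.png

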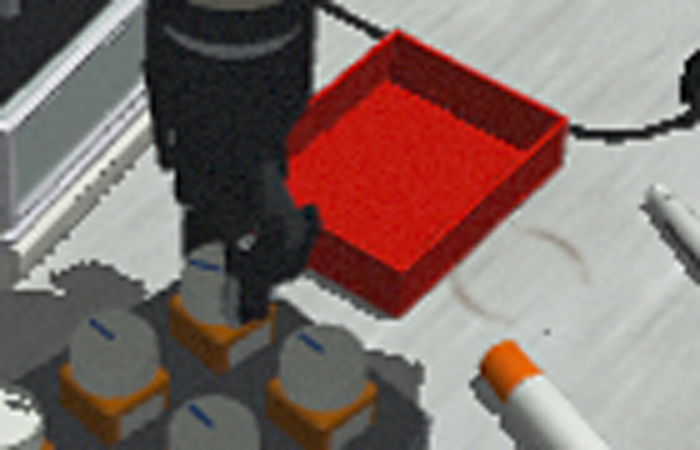

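{"method": "step_arm", "body": {"series": [[0, 0, -15, 0, 0, 0], [0, 0, -40, 0, 0, 0], [0, 0, -55, 0, 0, 0], [20, -10, -60, 0, 0, 0], [50, -24, -60, 0, 0, 0], [80, -38, -60, 0, 0, 0], [105.3, -50, -60, 0, 0, 0], [105.3, -50, -60, 0, 0, 0]]}}

```text
clock: 16.48
ee_pos: [0.4241, 0.1621, 0.1306]
orientation: [-0.547, 0.837, -0.0, -0.0]
wrist_force: [-0.2, 1.1, -2.7]
width: 0.0384
```

```bash
python3 st.py;  python3 - <<'E'
from h import *
p=snap("scene","s9.png",(200,150,340,290),4.2)
p=snap("top","t9.png",(200,150,340,290),4.2)
s=r.observe()
go(.4258,.162,.0685,yawof(s["orientation"])%(2*np.pi))
E
```

```text
[0.4241 0.1621 0.1306] yaw -1.984 [-0.2131  1.0875 -2.7086] [ 0.0244 -0.0372  0.0066] 0.03843752940252658 16.475
move mm [ 0.9 -2.  62.1] deg [-0.    0.04 -0.  ] rows 1.0 q6 -0.95 w 0.0387 t 16.57
```

View pics/s9.png

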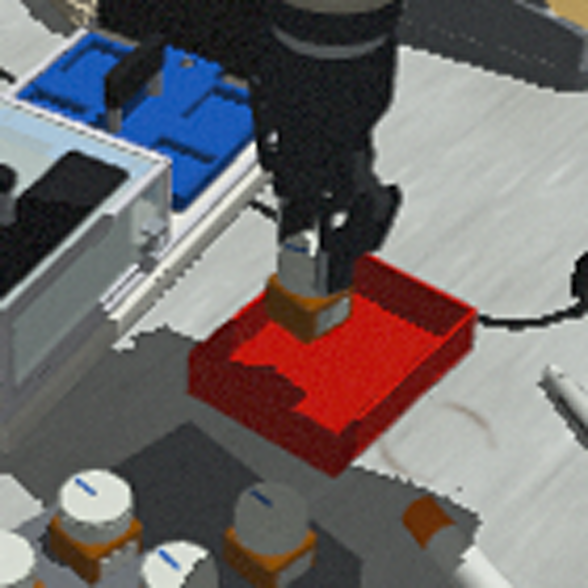

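View pics/t9.png

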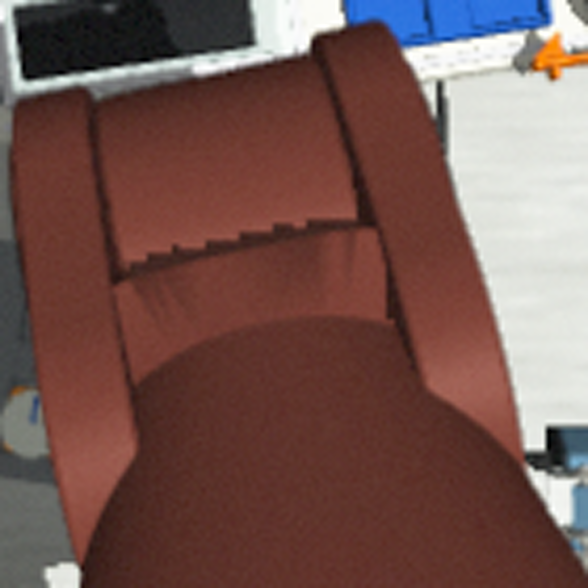

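{"method": "step_arm", "body": {"series": [[0.9, -2, 20, 0, 0, 0], [0.9, -2, 40, 0, 0, 0], [0.9, -2, 53, 0, 0, 0], [0.9, -2, 59, 0, 0, 0], [0.9, -2, 62.5, 0, 0, 0], [0.9, -2, 62.5, 0, 0, 0]]}}

```text
clock: 17.32
ee_pos: [0.4258, 0.1618, 0.068]
orientation: [-0.548, 0.837, -0.0, 0.0]
wrist_force: [0.0, -0.0, -1.3]
width: 0.0382
```

```bash
python3 st.py
```

```text
[0.4258 0.1618 0.068 ] yaw -1.982 [ 0.034  -0.0057 -1.3477] [-0.0017  0.0269  0.0035] 0.03818953784339084 17.325
```

{"method": "step_arm", "body": {"series": [[0, 0, 1, 0, 0, 0], [0, 0, 1, 0, 0, 0], [0, 0, 1, 0, 0, 0], [0, 0, 1, 0, 0, 0], [0, 0, -20, 0, 0, 0], [0, 0, -60, 0, 0, 0], [0, 0, -80, 0, 0, 0], [0, 0, -80, 0, 0, 0]], "jaw": 0.3}}

```text
clock: 18.32
ee_pos: [0.4267, 0.1619, 0.1491]
orientation: [-0.548, 0.837, -0.001, 0.001]
wrist_force: [0.3, -0.2, 0.2]
width: 0.0558
```

```bash
python3 st.py;  python3 - <<'E'
from h import *
s=r.observe()
go(.3516,.2902,.148,-.15+np.pi/4+np.pi)
p=snap("scene","s10.png",(170,150,340,320),3.5)
E
```

```text
[0.4267 0.1619 0.1491] yaw -1.982 [ 0.2793 -0.1607  0.2387] [ 0.035  -0.0422  0.0136] 0.055818383415902846 18.325
move mm [-87.6 120.1   0.9] deg [-0.11  0.13 30.04] rows 2.8 q6 -0.96 w 0.0558 t 18.32
```

View pics/s10.png

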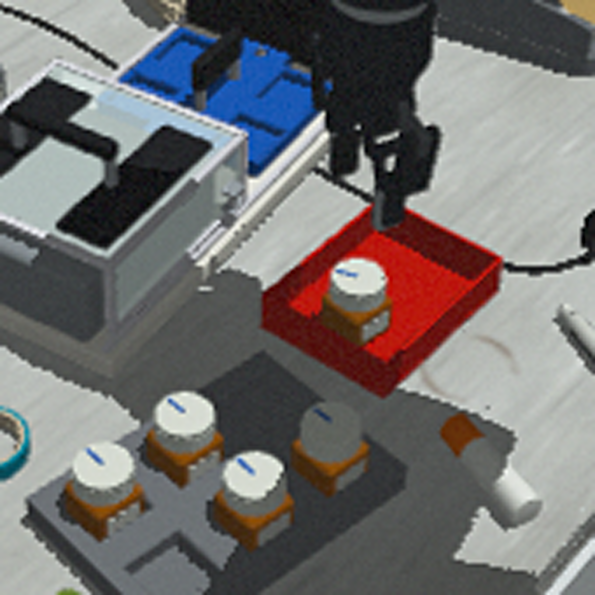

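{"method": "step_arm", "body": {"series": [[-15, 20, 0, 0, 0, 5], [-40, 55, 0, 0, 0, 14], [-65, 90, 0, 0, 0, 22], [-82, 113, 0, 0, 0, 30], [-87.6, 120, 5, 0, 0, 30], [-87.6, 120, 10, 0, 0, 30], [-87.6, 120, 10, 0, 0, 30]]}}

```text
clock: 19.25
ee_pos: [0.3506, 0.289, 0.137]
orientation: [-0.313, 0.95, -0.0, -0.001]
wrist_force: [-0.8, -1.5, -0.2]
width: 0.0559
```

Run:
```python
from h import *
go(.3516,.2902,.0705,-.15+np.pi/4+np.pi)
```

```text
move mm [-1.6  0.4 66.5] deg [-0.01 -0.09  0.07] rows 1.1 q6 -0.11 w 0.0559 t 19.25
```

{"method": "step_arm", "body": {"series": [[-1, 0.3, 20, 0, 0, 0], [-1.2, 0.3, 45, 0, 0, 0], [-1.2, 0.3, 60, 0, 0, 0], [-1.2, 0.3, 67, 0, 0, 0], [-1.2, 0.3, 67, 0, 0, 0]]}}

```text
clock: 19.88
ee_pos: [0.3516, 0.2904, 0.0707]
orientation: [-0.313, 0.95, -0.0, -0.0]
wrist_force: [-1.0, 0.5, 0.6]
width: 0.0557
```

{"method": "step_arm", "body": {"series": [[0, 0, 0, 0, 0, 0], [0, 0, 0, 0, 0, 0], [0, 0, 0, 0, 0, 0], [0, 0, 0, 0, 0, 0]], "jaw": -1}}

```text
clock: 20.38
ee_pos: [0.3519, 0.291, 0.0715]
orientation: [-0.313, 0.95, -0.0, 0.001]
wrist_force: [-0.2, -2.1, 6.8]
width: 0.0383
```

```bash
python3 st.py
```

```text
[0.3519 0.291  0.0715] yaw -2.505 [-0.2095 -2.059   6.8217] [-0.4821  0.0423 -0.0327] 0.03826172202608029 20.375
```

{"method": "step_arm", "body": {"series": [[0, 0, 0, 0, 0, -3], [0, 0, 0, 0, 0, -6], [0, 0, 0, 0, 0, -9], [0, 0, 0, 0, 0, -12], [0, 0, 0, 0, 0, -12]]}}

```text
clock: 21.0
ee_pos: [0.3518, 0.2912, 0.0715]
orientation: [-0.411, 0.912, 0.0, 0.001]
wrist_force: [-0.8, -0.7, 7.3]
width: 0.0385
```

```bash
python3 st.py
```

```text
[0.3518 0.2912 0.0715] yaw -2.295 [-0.7652 -0.7044  7.2584] [-0.0913  0.2313 -0.1094] 0.03847657214512886 21.0
```

{"method": "step_arm", "body": {"series": [[0, 0, 0, 0, 0, -3], [0, 0, 0, 0, 0, -6], [0, 0, 0, 0, 0, -6]]}}

```text
clock: 21.38
ee_pos: [0.3517, 0.2913, 0.0715]
orientation: [-0.458, 0.889, 0.0, 0.001]
wrist_force: [-0.8, -0.2, 7.2]
width: 0.0385
```

```bash
python3 st.py
```

```text
[0.3517 0.2913 0.0715] yaw -2.191 [-0.7946 -0.2352  7.2274] [-0.0724  0.3754 -0.2122] 0.038539135490586865 21.375
```

{"method": "step_arm", "body": {"series": [[0, 0, 0, 0, 0, -3], [0, 0, 0, 0, 0, -6], [0, 0, 0, 0, 0, -6]]}}

```text
clock: 21.75
ee_pos: [0.3518, 0.2913, 0.0715]
orientation: [-0.504, 0.864, 0.0, 0.001]
wrist_force: [-1.3, -0.6, 7.0]
width: 0.0379
```

```bash
python3 st.py;  python3 - <<'E'
from h import *
p=snap("scene","s11.png",(200,200,310,310),5)
go(.3517,.2913,.0705,-.15+np.pi/4+np.pi/2)
E
```

```text
[0.3518 0.2913 0.0715] yaw -2.086 [-1.3393 -0.5837  7.0118] [-0.0531  0.2976 -0.3779] 0.03790225929373802 21.75
move mm [0.  0.1 1. ] deg [7.0000e-02 6.0000e-02 1.1403e+02] rows 10.7 q6 -0.52 w 0.0382 t 21.8
```

View pics/s11.png

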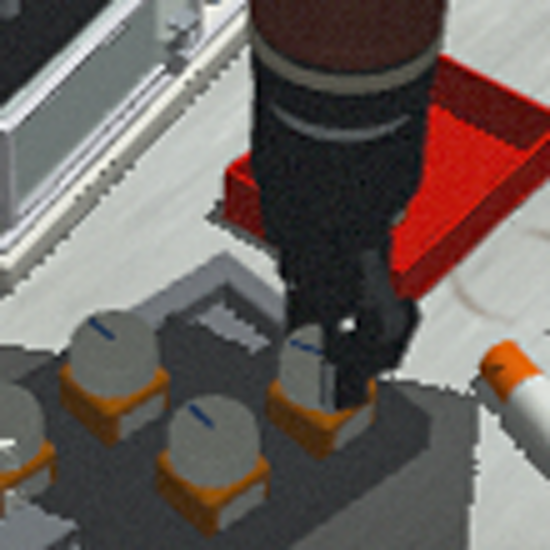

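{"method": "step_arm", "body": {"series": [[0, 0, 0, 0, 0, 0], [0, 0, 0, 0, 0, 0], [0, 0, -12, 0, 0, 10], [0, 0, -25, 0, 0, 20], [0, 0, -25, 0, 0, 30.5], [0, 0, -25, 0, 0, 41], [0, 0, -25, 0, 0, 51.5], [0, 0, -25, 0, 0, 62]], "jaw": 0.25}}

```text
clock: 22.8
ee_pos: [0.3514, 0.2909, 0.0958]
orientation: [0.017, 1.0, -0.0, -0.0]
wrist_force: [0.6, 0.0, -0.3]
width: 0.0533
```

{"method": "step_arm", "body": {"series": [[0, 0, 0, 0, 0, 10.5], [0, 0, 0, 0, 0, 21], [0, 0, 0, 0, 0, 31.5], [0, 0, 0, 0, 0, 42], [0, 0, 10, 0, 0, 46.3], [0, 0, 20, 0, 0, 46.3], [0, 0, 26, 0, 0, 46.3], [0, 0, 26, 0, 0, 46.3]]}}

```text
clock: 23.8
ee_pos: [0.3511, 0.2907, 0.0693]
orientation: [0.405, 0.914, -0.0, -0.0]
wrist_force: [0.8, -0.1, 0.3]
width: 0.0535
```

```bash
python3 st.py
```

```text
[0.3511 0.2907 0.0693] yaw 2.307 [ 0.7602 -0.1185  0.2775] [-0.0072  0.0262  0.0716] 0.05353305786433472 23.8
```

{"method": "step_arm", "body": {"series": [[0, 0, 0, 0, 0, 0], [0, 0, 0, 0, 0, 0], [0, 0, 0, 0, 0, 0], [0, 0, 0, 0, 0, 0]], "jaw": -1}}

```text
clock: 24.3
ee_pos: [0.3519, 0.2912, 0.0702]
orientation: [0.406, 0.914, 0.0, 0.0]
wrist_force: [1.5, 0.8, 3.7]
width: 0.0381
```

```bash
python3 st.py
python3 - <<'E'
from h import *
p=snap("scene","s12.png",(200,200,310,310),5)
E
```

```text
[0.3519 0.2912 0.0702] yaw 2.306 [1.4839 0.8134 3.7142] [ 0.2248 -0.2619 -0.0126] 0.03814332275891371 24.3
```

View pics/s12.png

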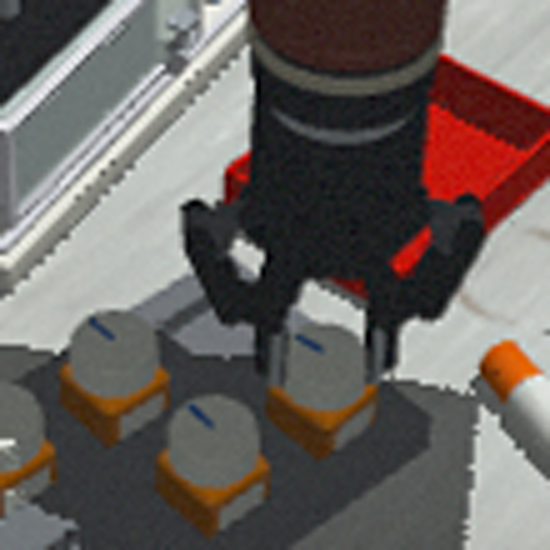

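```bash
cat > pk.py <<'E'
from h import *
C=np.array([.6655,.0408]);Y=.135
def pocket(sx,sy):
    c,s=np.cos(Y),np.sin(Y); l=np.array([.052*sx,.036*sy]); return C+[c*l[0]-s*l[1],s*l[0]+c*l[1]]
E
python3 - <<'E'
from pk import *
P=pocket(1,1);print(P)
go(.50,.12,.19,Y+2.356); go(P[0],P[1],.19,Y+2.356)
E
```

```text
[0.71218162 0.08347114]
move mm [-226.3   -5.  -119.8] deg [  0.07   0.02 -10.57] rows 4.1 q6 1.37 w 0.0382 t 24.35
move mm [-395.8  127.8 -119.6] deg [  0.07   0.02 -10.57] rows 6.9 q6 1.37 w 0.0382 t 24.35
```

{"method": "step_arm", "body": {"series": [[0, 0, -15, 0, 0, 0], [0, 0, -50, 0, 0, 0], [-10, 0, -90, 0, 0, 0], [-50, -1, -119, 0, 0, -2], [-95, -2, -119, 0, 0, -4], [-140, -3, -119, 0, 0, -7], [-185, -4, -119, 0, 0, -10.6], [-226, -5, -119, 0, 0, -10.6]]}}

```text
clock: 25.35
ee_pos: [0.4996, 0.1185, 0.1883]
orientation: [0.319, 0.948, -0.0, -0.001]
wrist_force: [0.0, -0.0, -2.2]
width: 0.0383
```

Run:
```python
from pk import *
P=pocket(1,1)
go(P[0],P[1],.19,Y+2.356)
```

```text
move mm [-190.5  100.7   -2. ] deg [-0.06 -0.06  0.05] rows 3.4 q6 0.74 w 0.0383 t 25.35
```

{"method": "step_arm", "body": {"series": [[-40, 21, 0, 0, 0, 0], [-85, 45, 0, 0, 0, 0], [-130, 69, 0, 0, 0, 0], [-170, 90, 0, 0, 0, 0], [-190.5, 100.7, 0, 0, 0, 0], [-190.5, 100.7, 0, 0, 0, 0], [-190.5, 100.7, 0, 0, 0, 0]]}}

```text
clock: 26.22
ee_pos: [0.7108, 0.0849, 0.1881]
orientation: [0.319, 0.948, -0.0, -0.001]
wrist_force: [0.2, 0.7, -1.0]
width: 0.0386
```

Run:
```python
from pk import *
P=pocket(1,1)
go(P[0],P[1],.105,Y+2.356)
p=snap("scene","s13.png",(150,100,310,240),4)
```

```text
move mm [-2.1 -0.2 83.1] deg [-0.08 -0.1   0.03] rows 1.3 q6 0.67 w 0.0386 t 26.23
```

View pics/s13.png

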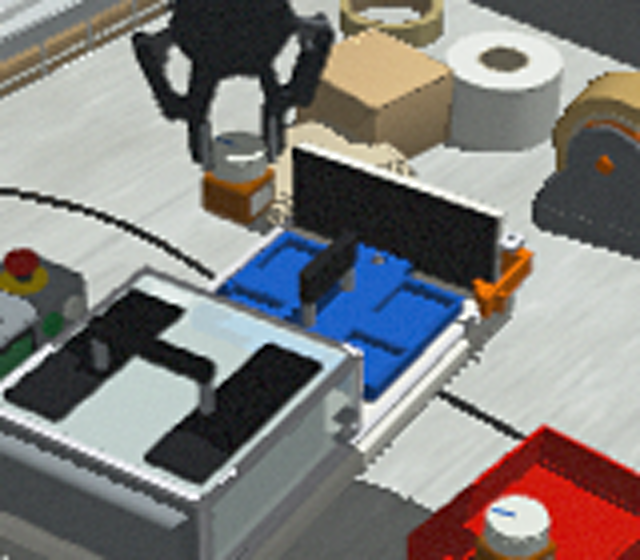

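{"method": "step_arm", "body": {"series": [[-1.5, 0, 20, 0, 0, 0], [-2, 0, 45, 0, 0, 0], [-2, 0, 65, 0, 0, 0], [-2, 0, 78, 0, 0, 0], [-2, 0, 82, 0, 0, 0], [-2, 0, 82, 0, 0, 0], [-2, 0, 82, 0, 0, 0]]}}

```text
clock: 27.15
ee_pos: [0.7141, 0.0836, 0.1077]
orientation: [0.319, 0.948, 0.0, 0.001]
wrist_force: [0.9, 0.4, -1.3]
width: 0.0381
```

```bash
python3 - <<'E'
from pk import *
P=pocket(1,1)
go(P[0],P[1],.0912,Y+2.356)
p=snap("scene","s14.png",(170,110,260,210),6)
p=snap("top","t14.png",(240,70,360,190),5)
E
python3 st.py
```

```text
move mm [ 1.4 -1.3 16.5] deg [0.05 0.06 0.02] rows 0.3 q6 0.67 w 0.0381 t 27.15
[0.714  0.0836 0.1075] yaw 2.491 [-0.2841  0.4905 -1.6512] [-0.0143 -0.0185  0.0078] 0.03852226526128593 27.25
```

View pics/s14.png

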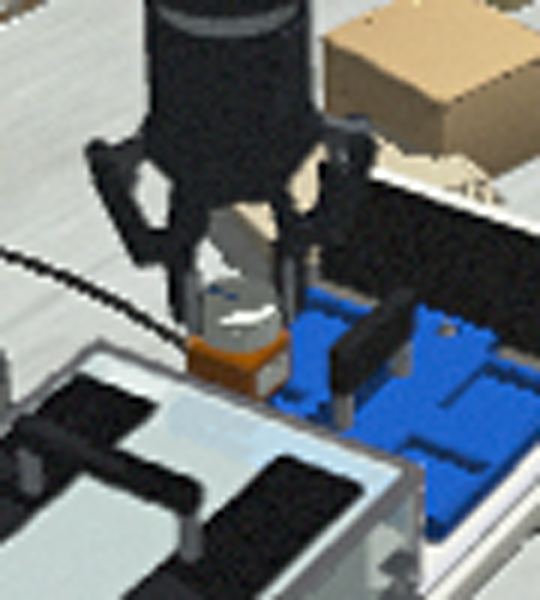

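View pics/t14.png

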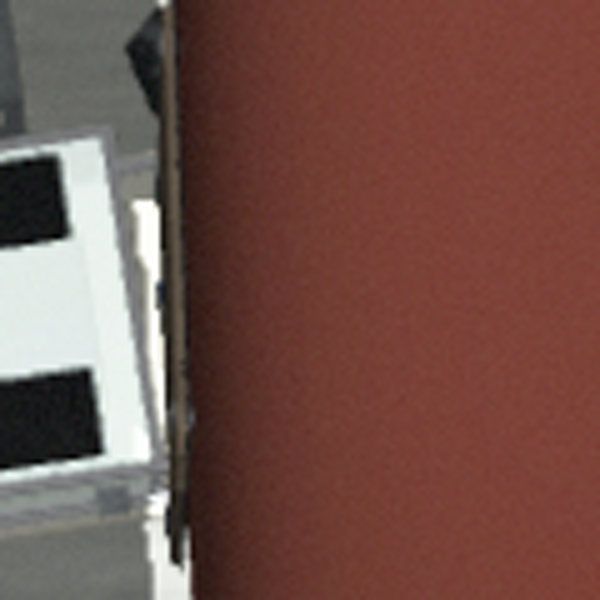

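{"method": "step_arm", "body": {"series": [[1.4, -1.2, 3, 0, 0, 0], [1.4, -1.2, 6, 0, 0, 0], [1.4, -1.2, 9, 0, 0, 0], [1.4, -1.2, 12, 0, 0, 0], [1.4, -1.2, 14.5, 0, 0, 0], [1.4, -1.2, 16, 0, 0, 0], [1.4, -1.2, 16, 0, 0, 0]]}}

```text
clock: 28.12
ee_pos: [0.7119, 0.0834, 0.0912]
orientation: [0.319, 0.948, 0.0, 0.0]
wrist_force: [-0.2, -0.1, 1.6]
width: 0.0383
```

```bash
python3 st.py;python3 - <<'E'
from pk import *
P=pocket(1,1)
go(P[0],P[1],.0912,Y+2.356)
E
```

```text
[0.7119 0.0834 0.0912] yaw 2.491 [-0.1855 -0.1448  1.6158] [-0.0328  0.2214  0.0406] 0.038270334786355366 28.125
move mm [-0.2  0.2  0. ] deg [0.01 0.03 0.02] rows 0.0 q6 0.67 w 0.0383 t 28.12
```

{"method": "step_arm", "body": {"series": [[0, 0, 0, 0, 0, 0], [0, 0, 0, 0, 0, 0], [0, 0, 0, 0, 0, 0], [0, 0, -15, 0, 0, 0], [0, 0, -50, 0, 0, 0], [0, 0, -90, 0, 0, 0], [0, 0, -110, 0, 0, 0], [0, 0, -110, 0, 0, 0]], "jaw": 0.25}}

```text
clock: 29.12
ee_pos: [0.713, 0.0835, 0.2037]
orientation: [0.319, 0.948, 0.001, 0.002]
wrist_force: [-0.5, -0.2, -0.7]
width: 0.0535
```

Run:
```python
from pk import *
p=snap("scene","s15.png",(110,100,350,340),2.4)
p=snap("top","t15.png",(130,50,410,280),2.8)
go(.50,.12,.20,2.206);go(.3627,.3571,.15,2.206)
```

```text
move mm [190.5 -99.    0.6] deg [-1.000e-02 -1.000e-02  1.635e+01] rows 3.4 q6 0.67 w 0.0533 t 29.23
move mm [443.3   6.6  50.6] deg [-1.000e-02 -1.000e-02  1.635e+01] rows 7.1 q6 0.67 w 0.0533 t 29.23
```

View pics/s15.png

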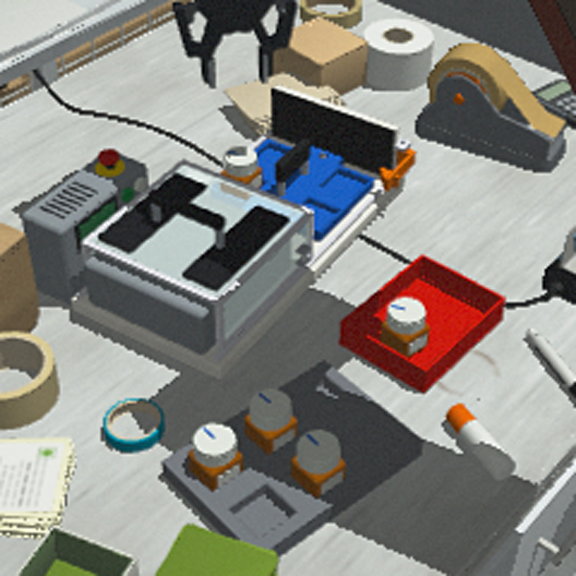

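View pics/t15.png

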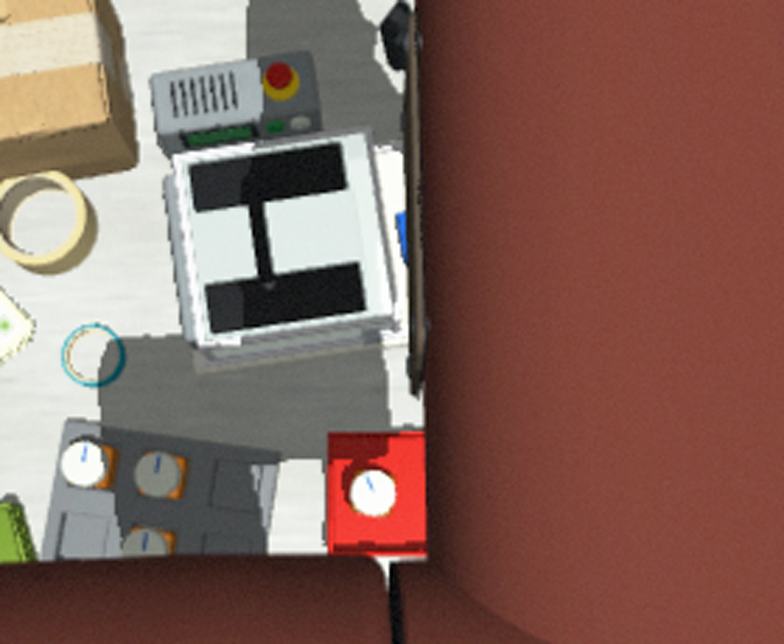

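{"method": "step_arm", "body": {"series": [[40, -21, 0, 0, 0, 4], [90, -47, 0, 0, 0, 8], [140, -73, 0, 0, 0, 12], [190.5, -99, 0, 0, 0, 16.35], [245, -77, 5, 0, 0, 16.35], [300, -54, 15, 0, 0, 16.35], [355, -30, 25, 0, 0, 16.35], [410, -7, 40, 0, 0, 16.35]]}}

```text
clock: 30.22
ee_pos: [0.3796, 0.3273, 0.1598]
orientation: [0.451, 0.892, -0.0, -0.0]
wrist_force: [0.1, 1.1, -0.0]
width: 0.0536
```

Run:
```python
from pk import *
go(.3627,.3571,.10,2.206)
```

```text
move mm [34.   4.1 59.8] deg [-0.03  0.   -0.02] rows 1.1 q6 1.5 w 0.0536 t 30.23
```

{"method": "step_arm", "body": {"series": [[20, 2, 5, 0, 0, 0], [34, 4, 20, 0, 0, 0], [34, 4, 40, 0, 0, 0], [34, 4, 58, 0, 0, 0], [34, 4, 58, 0, 0, 0]]}}

```text
clock: 30.85
ee_pos: [0.3632, 0.3545, 0.1008]
orientation: [0.451, 0.892, -0.002, -0.001]
wrist_force: [0.3, 0.8, -0.0]
width: 0.0535
```

Run:
```python
from pk import *
go(.3627,.3571,.0705,2.206)
p=snap("scene","s16.png",(170,200,310,340),4)
```

```text
move mm [ 2.4  1.3 30.3] deg [-0.22  0.   -0.06] rows 0.5 q6 1.57 w 0.0535 t 30.85
```

View pics/s16.png

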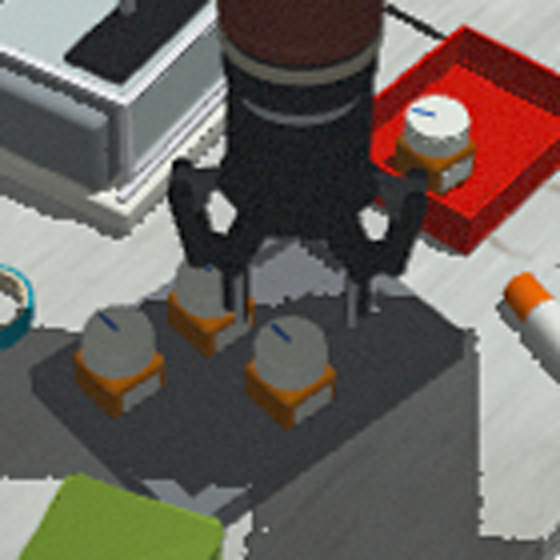

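{"method": "step_arm", "body": {"series": [[2, 1, 10, 0, 0, 0], [2, 1, 20, 0, 0, 0], [2, 1, 29, 0, 0, 0], [2, 1, 29, 0, 0, 0]]}}

```text
clock: 31.4
ee_pos: [0.3633, 0.3577, 0.073]
orientation: [0.451, 0.893, -0.001, -0.0]
wrist_force: [-0.2, 0.1, 0.1]
width: 0.0532
```

{"method": "step_arm", "body": {"series": [[0, 0, 0, 0, 0, 0], [0, 0, 0, 0, 0, 0], [0, 0, 0, 0, 0, 0], [0, 0, 0, 0, 0, 0]], "jaw": -1}}

```text
clock: 31.9
ee_pos: [0.3638, 0.358, 0.0741]
orientation: [0.451, 0.893, 0.0, 0.0]
wrist_force: [-1.8, -2.0, 5.7]
width: 0.0381
```

```bash
python3 st.py
```

```text
[0.3638 0.358  0.0741] yaw 2.206 [-1.8061 -2.0373  5.6993] [-0.3168  0.4097  0.0448] 0.03805850808917932 31.9
```

{"method": "step_arm", "body": {"series": [[0, 0, 0, 0, 0, -3], [0, 0, 0, 0, 0, -6], [0, 0, 0, 0, 0, -9], [0, 0, 0, 0, 0, -12], [0, 0, 0, 0, 0, -12]]}}

```text
clock: 32.52
ee_pos: [0.364, 0.3582, 0.074]
orientation: [0.355, 0.935, 0.0, 0.0]
wrist_force: [-1.7, -1.8, 6.0]
width: 0.0376
```

```bash
python3 st.py
```

```text
[0.364  0.3582 0.074 ] yaw 2.415 [-1.7421 -1.8097  5.9781] [-0.2658  0.2753 -0.0192] 0.03764075390227981 32.525
```

{"method": "step_arm", "body": {"series": [[0, 0, 0, 0, 0, -3], [0, 0, 0, 0, 0, -6], [0, 0, 0, 0, 0, -6]]}}

```text
clock: 32.9
ee_pos: [0.364, 0.3582, 0.074]
orientation: [0.306, 0.952, 0.0, 0.0]
wrist_force: [-1.3, -1.3, 6.0]
width: 0.0383
```

```bash
python3 st.py
```

```text
[0.364  0.3582 0.074 ] yaw 2.519 [-1.3444 -1.2501  5.9733] [-0.1614  0.3313 -0.1784] 0.038281926759835834 32.9
```

Torque is rising; another 6°.

{"method": "step_arm", "body": {"series": [[0, 0, 0, 0, 0, -3], [0, 0, 0, 0, 0, -6], [0, 0, 0, 0, 0, -6]]}}

```text
clock: 33.28
ee_pos: [0.3641, 0.3584, 0.0741]
orientation: [0.256, 0.967, 0.0, 0.0]
wrist_force: [-1.3, -0.3, 5.5]
width: 0.0379
```

```bash
python3 st.py
```

```text
[0.3641 0.3584 0.0741] yaw 2.623 [-1.3236 -0.293   5.4887] [ 0.0528  0.2391 -0.3552] 0.0378664879309909 33.275
```

{"method": "step_arm", "body": {"series": [[0, 0, 0, 0, 0, 0], [0, 0, 0, 0, 0, 0], [0, 0, 0, 0, 0, 9], [0, 0, 2, 0, 0, 18.2], [0, 0, 3, 0, 0, 18.2], [0, 0, 3, 0, 0, 18.2]], "jaw": 0.25}}

```text
clock: 34.02
ee_pos: [0.3637, 0.358, 0.0707]
orientation: [0.404, 0.915, -0.0, -0.0]
wrist_force: [0.1, -0.8, 0.6]
width: 0.0535
```

{"method": "step_arm", "body": {"series": [[0, 0, 0, 0, 0, 0], [0, 0, 0, 0, 0, 0], [0, 0, 0, 0, 0, 0], [0, 0, 0, 0, 0, 0]], "jaw": -1}}

```text
clock: 34.52
ee_pos: [0.3638, 0.358, 0.0711]
orientation: [0.405, 0.914, -0.0, 0.0]
wrist_force: [-3.0, -2.2, 5.6]
width: 0.0381
```

```bash
python3 st.py
python3 - <<'E'
from pk import *
P=pocket(-1,-1);print(P)
go(.50,.10,.19,Y+2.356); go(P[0],P[1],.19,Y+2.356)
E
```

```text
[0.3638 0.358  0.0711] yaw 2.308 [-2.95   -2.1798  5.5666] [-0.3098  0.4325  0.0364] 0.038071304402136574 34.525
[ 0.61881838 -0.00187114]
move mm [-282.6  -72.6 -118.9] deg [ -0.     0.   -10.48] rows 5.0 q6 1.47 w 0.0381 t 34.52
move mm [-437.9  -53.1 -118.9] deg [ -0.     0.   -10.48] rows 7.3 q6 1.47 w 0.0381 t 34.52
```

{"method": "step_arm", "body": {"series": [[0, 0, -15, 0, 0, 0], [0, 0, -50, 0, 0, 0], [-15, -2, -90, 0, 0, 0], [-60, -7, -119, 0, 0, -2], [-115, -14, -119, 0, 0, -4], [-170, -21, -119, 0, 0, -7], [-225, -28, -119, 0, 0, -10.5], [-280, -34, -119, 0, 0, -10.5]]}}

```text
clock: 35.52
ee_pos: [0.5274, 0.1261, 0.1907]
orientation: [0.319, 0.948, 0.0, 0.0]
wrist_force: [0.5, 1.1, -1.5]
width: 0.0383
```

Run:
```python
from pk import *
P=pocket(-1,-1);
p=snap("scene","s17.png",(110,100,350,340),2.4)
go(P[0],P[1],.19,Y+2.356)
```

```text
move mm [-144.1  -44.6    1.5] deg [ 0.    0.28 -0.19] rows 2.4 q6 0.75 w 0.0384 t 35.58
```

View pics/s17.png

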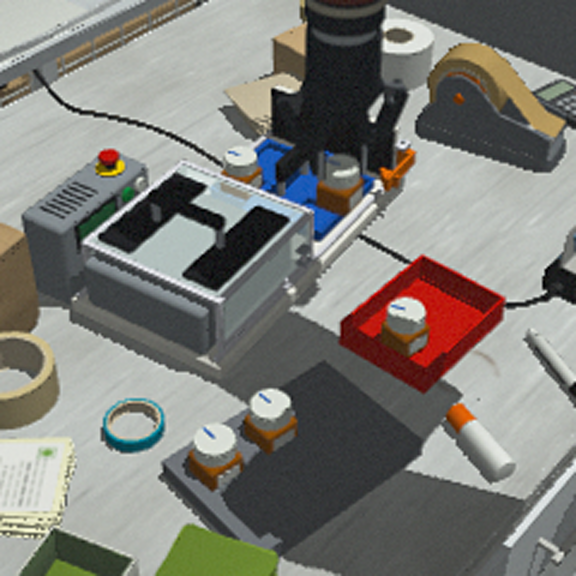

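{"method": "step_arm", "body": {"series": [[-40, -12, 0, 0, 0, 0], [-85, -26, 0, 0, 0, 0], [-125, -39, 0, 0, 0, 0], [-144, -44.6, 0, 0, 0, 0], [-144, -44.6, 20, 0, 0, 0], [-144, -44.6, 45, 0, 0, 0], [-144, -44.6, 70, 0, 0, 0], [-144, -44.6, 75, 0, 0, 0]]}}

```text
clock: 36.58
ee_pos: [0.6127, 0.0057, 0.1137]
orientation: [0.319, 0.948, -0.0, -0.002]
wrist_force: [-0.1, 0.3, 0.3]
width: 0.0384
```

{"method": "step_arm", "body": {"series": [[0, 0, 0, 0, 0, 0], [0, 0, 0, 0, 0, 0]]}}

```text
clock: 36.83
ee_pos: [0.6149, 0.0051, 0.1161]
orientation: [0.32, 0.948, 0.0, 0.001]
wrist_force: [0.2, -0.1, -1.4]
width: 0.0382
```

```bash
python3 - <<'E'
from pk import *
P=pocket(-1,-1);
p=snap("scene","s18.png",(180,100,300,220),5)
go(P[0],P[1],.0921,Y+2.356)
E
python3 st.py
```

```text
move mm [-7.3 -3.1 23.9] deg [ 0.05  0.08 -0.02] rows 0.4 q6 0.54 w 0.0379 t 36.88
[0.6149 0.0051 0.116 ] yaw 2.491 [-0.6027 -0.4532 -1.8423] [ 0.033   0.0271 -0.0112] 0.03788996614074276 36.875
```

View pics/s18.png

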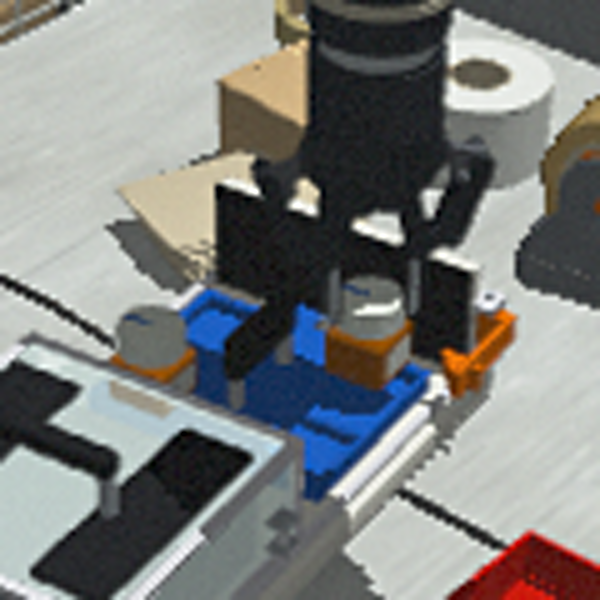

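{"method": "step_arm", "body": {"series": [[-4, -1.5, 0, 0, 0, 0], [-7.3, -3.1, 4, 0, 0, 0], [-7.3, -3.1, 8, 0, 0, 0], [-7.3, -3.1, 8, 0, 0, 0], [-7.3, -3.1, 8, 0, 0, 0]]}}

```text
clock: 37.5
ee_pos: [0.618, -0.0018, 0.1067]
orientation: [0.32, 0.947, -0.0, -0.0]
wrist_force: [0.8, -0.4, -0.9]
width: 0.038
```

Run:
```python
from pk import *
P=pocket(-1,-1);
go(P[0],P[1],.0921,Y+2.356)
```

```text
move mm [-0.7  0.4 14.6] deg [-0.01 -0.02 -0.03] rows 0.2 q6 0.53 w 0.038 t 37.5
```

{"method": "step_arm", "body": {"series": [[-0.7, 0.4, 3, 0, 0, 0], [-0.7, 0.4, 6, 0, 0, 0], [-0.7, 0.4, 9, 0, 0, 0], [-0.7, 0.4, 12, 0, 0, 0], [-0.7, 0.4, 14.5, 0, 0, 0], [-0.7, 0.4, 14.5, 0, 0, 0]]}}

```text
clock: 38.25
ee_pos: [0.619, -0.002, 0.0923]
orientation: [0.32, 0.947, -0.0, 0.0]
wrist_force: [0.2, 0.2, -2.2]
width: 0.0382
```

```bash
python3 st.py
```

```text
[ 0.619  -0.002   0.0923] yaw 2.49 [ 0.2381  0.1971 -2.2435] [-0.0574 -0.0232 -0.0176] 0.038185170093401354 38.25
```

In the pocket at the expected height, with no contact force; release and rise.

{"method": "step_arm", "body": {"series": [[0, 0, 0.5, 0, 0, 0], [0, 0, 0.5, 0, 0, 0], [0, 0, 0.5, 0, 0, 0], [0, 0, -15, 0, 0, 0], [0, 0, -50, 0, 0, 0], [0, 0, -90, 0, 0, 0], [0, 0, -105, 0, 0, 0], [0, 0, -105, 0, 0, 0]], "jaw": 0.25}}

```text
clock: 39.25
ee_pos: [0.6196, -0.002, 0.1986]
orientation: [0.32, 0.947, 0.0, 0.001]
wrist_force: [1.6, 0.1, -0.3]
width: 0.0537
```

Run:
```python
from pk import *
p=snap("scene","s19.png",(110,100,350,340),2.4)
p=snap("top","t19.png",(130,50,410,280),2.8)
go(.4312,.3462,.13,2.206)
```

```text
move mm [359.8 163.5  66.7] deg [-0.05 -0.06 16.3 ] rows 6.4 q6 0.53 w 0.0532 t 39.35
```

View pics/s19.png

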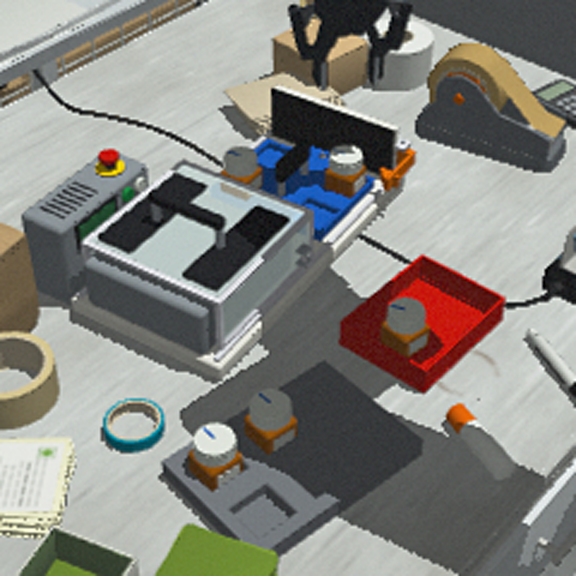

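View pics/t19.png

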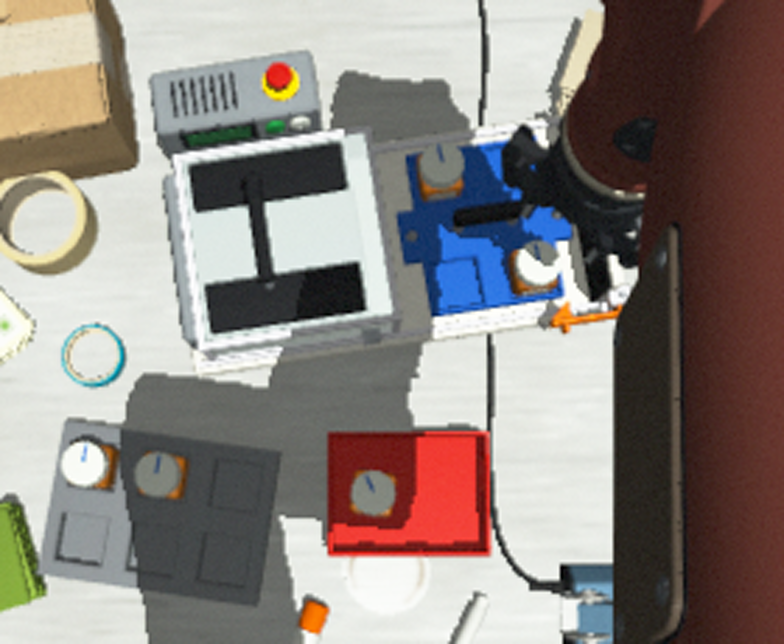

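Run:
```python
from fit import *
T=load("top")
f=lambda u,v:[130+u/2.8-.5,50+v/2.8-.5]
A=back(T,[f(329,433),f(490,433),f(491,555),f(329,554)],.034);print(A,A.mean(0))
print("jar",back(T,[f(373,493)],.056), "caps B A",back(T,[f(159,475),f(85,464)],.06),"carrier jars",back(T,[f(440,165),f(534,266)],.081))
```

```text
[[0.46814713 0.19114001 0.034     ]
 [0.46581588 0.04111276 0.034     ]
 [0.35376425 0.04386323 0.034     ]
 [0.35656771 0.19251496 0.034     ]] [0.41107374 0.11715774 0.034     ]
jar [[0.41151245 0.15124701 0.056     ]] caps B A [[0.43042967 0.34499029 0.06      ]
 [0.44138827 0.4127077  0.06      ]] carrier jars [[0.70878095 0.08484119 0.081     ]
 [0.61252947 0.00277322 0.081     ]]
```

{"method": "step_arm", "body": {"series": [[30, 14, 0, 0, 0, 3], [85, 38, 0, 0, 0, 6], [140, 64, 0, 0, 0, 9], [195, 89, 0, 0, 0, 12], [250, 114, 0, 0, 0, 16.3], [305, 139, 20, 0, 0, 16.3], [345, 157, 45, 0, 0, 16.3], [359.8, 163.5, 66, 0, 0, 16.3]]}}

```text
clock: 40.35
ee_pos: [0.4292, 0.3476, 0.129]
orientation: [0.45, 0.893, -0.001, -0.001]
wrist_force: [0.5, -0.4, -0.6]
width: 0.0537
```

{"method": "step_arm", "body": {"series": [[0, 0, 0, 0, 0, 0], [0, 0, 0, 0, 0, 0]]}}

```text
clock: 40.6
ee_pos: [0.4322, 0.3455, 0.1314]
orientation: [0.451, 0.892, -0.0, -0.0]
wrist_force: [0.9, 0.0, 0.8]
width: 0.0533
```

Run:
```python
from pk import *
go(.4312,.3462,.0705,2.206)
```

```text
move mm [ 1.1 -0.3 60.9] deg [-0.03  0.01 -0.02] rows 1.0 q6 1.48 w 0.0533 t 40.6
```

{"method": "step_arm", "body": {"series": [[1, 0, 20, 0, 0, 0], [1, 0, 40, 0, 0, 0], [1, 0, 54, 0, 0, 0], [1, 0, 60, 0, 0, 0], [1, 0, 60, 0, 0, 0]]}}

```text
clock: 41.22
ee_pos: [0.4315, 0.3468, 0.0714]
orientation: [0.451, 0.892, 0.0, 0.0]
wrist_force: [0.0, 0.5, 0.2]
width: 0.0531
```

{"method": "step_arm", "body": {"series": [[0, 0, 0, 0, 0, 0], [0, 0, 0, 0, 0, 0], [0, 0, 0, 0, 0, 0], [0, 0, 0, 0, 0, 0]], "jaw": -1}}

```text
clock: 41.72
ee_pos: [0.4318, 0.3472, 0.0721]
orientation: [0.451, 0.893, 0.001, 0.0]
wrist_force: [0.3, -1.1, 5.5]
width: 0.0383
```

```bash
python3 st.py
```

```text
[0.4318 0.3472 0.0721] yaw 2.206 [ 0.3141 -1.1352  5.5298] [-0.2699  0.1838  0.0313] 0.03826898188035195 41.725
```

{"method": "step_arm", "body": {"series": [[0, 0, 0, 0, 0, -3], [0, 0, 0, 0, 0, -6], [0, 0, 0, 0, 0, -9], [0, 0, 0, 0, 0, -12], [0, 0, 0, 0, 0, -12]]}}

```text
clock: 42.35
ee_pos: [0.4321, 0.3476, 0.0721]
orientation: [0.355, 0.935, 0.001, 0.001]
wrist_force: [0.8, 1.3, 5.5]
width: 0.0384
```

```bash
python3 st.py
```

```text
[0.4321 0.3476 0.0721] yaw 2.415 [0.7764 1.3454 5.5463] [ 0.2291 -0.0661 -0.0236] 0.038381440425537414 42.35
```

{"method": "step_arm", "body": {"series": [[0, 0, 0, 0, 0, -3], [0, 0, 0, 0, 0, -6], [0, 0, 0, 0, 0, -6]]}}

```text
clock: 42.72
ee_pos: [0.4322, 0.3476, 0.0721]
orientation: [0.306, 0.952, 0.001, 0.001]
wrist_force: [1.9, 0.7, 6.6]
width: 0.0383
```

```bash
python3 st.py
```

```text
[0.4322 0.3476 0.0721] yaw 2.52 [1.8969 0.6704 6.6119] [ 0.1925 -0.2655 -0.1437] 0.03828485984682354 42.725
```

{"method": "step_arm", "body": {"series": [[0, 0, 0, 0, 0, -3], [0, 0, 0, 0, 0, -6], [0, 0, 0, 0, 0, -7], [0, 0, 0, 0, 0, -7]]}}

```text
clock: 43.22
ee_pos: [0.4324, 0.3477, 0.0721]
orientation: [0.248, 0.969, 0.001, 0.001]
wrist_force: [1.1, 0.9, 4.7]
width: 0.0384
```

```bash
python3 st.py
```

```text
[0.4324 0.3477 0.0721] yaw 2.641 [1.1455 0.9342 4.7312] [ 0.2093 -0.2871 -0.4328] 0.03842263865199114 43.225
```

{"method": "step_arm", "body": {"series": [[0, 0, 0, 0, 0, 0], [0, 0, 0, 0, 0, 0], [0, 0, 0, 0, 0, 10], [0, 0, 1, 0, 0, 19.2], [0, 0, 1, 0, 0, 19.2], [0, 0, 1, 0, 0, 19.2]], "jaw": 0.25}}

```text
clock: 43.98
ee_pos: [0.4311, 0.3469, 0.0702]
orientation: [0.404, 0.915, -0.0, -0.0]
wrist_force: [-0.6, -0.0, 0.3]
width: 0.0533
```

{"method": "step_arm", "body": {"series": [[0, 0, 0, 0, 0, 0], [0, 0, 0, 0, 0, 0], [0, 0, 0, 0, 0, 0], [0, 0, 0, 0, 0, 0]], "jaw": -1}}

```text
clock: 44.48
ee_pos: [0.4316, 0.3472, 0.0706]
orientation: [0.405, 0.914, 0.0, 0.0]
wrist_force: [1.5, 1.6, 3.9]
width: 0.0386
```

```bash
python3 st.py
python3 - <<'E'
from pk import *
P=pocket(-1,1);print(P)
go(.50,.10,.19,Y+2.356)
E
```

```text
[0.4316 0.3472 0.0706] yaw 2.308 [1.4597 1.6079 3.9287] [ 0.2695 -0.2984 -0.0224] 0.03860415196421484 44.475
[0.60912788 0.06947375]
move mm [-229.1 -115.4 -119.5] deg [ 6.000e-02  1.000e-02 -1.051e+01] rows 4.5 q6 1.38 w 0.0386 t 44.48
```

{"method": "step_arm", "body": {"series": [[0, 0, -15, 0, 0, 0], [0, 0, -50, 0, 0, 0], [0, 0, -90, 0, 0, 0], [-40, -20, -119, 0, 0, -2], [-90, -45, -119, 0, 0, -4], [-140, -70, -119, 0, 0, -7], [-190, -95, -119, 0, 0, -10.5], [-229, -115, -119, 0, 0, -10.5]]}}

```text
clock: 45.48
ee_pos: [0.4993, 0.0979, 0.1894]
orientation: [0.32, 0.947, -0.0, -0.001]
wrist_force: [1.5, 0.8, -1.3]
width: 0.0378
```

{"method": "step_arm", "body": {"series": [[0, 0, 0, 0, 0, 0], [0, 0, 0, 0, 0, 0]]}}

```text
clock: 45.72
ee_pos: [0.4991, 0.1001, 0.1892]
orientation: [0.32, 0.947, -0.0, -0.001]
wrist_force: [0.3, -0.2, -0.9]
width: 0.0385
```

Run:
```python
from pk import *
P=pocket(-1,1);
go(P[0],P[1],.112,Y+2.356)
```

```text
move mm [-106.1   42.4   77.1] deg [-0.04 -0.07 -0.06] rows 2.2 q6 0.71 w 0.0385 t 45.73
```

{"method": "step_arm", "body": {"series": [[-40, 16, 0, 0, 0, 0], [-85, 34, 0, 0, 0, 0], [-106, 42.4, 10, 0, 0, 0], [-106, 42.4, 35, 0, 0, 0], [-106, 42.4, 60, 0, 0, 0], [-106, 42.4, 75, 0, 0, 0], [-106, 42.4, 75, 0, 0, 0], [-106, 42.4, 75, 0, 0, 0]]}}

```text
clock: 46.72
ee_pos: [0.6103, 0.0699, 0.1153]
orientation: [0.32, 0.948, 0.0, 0.001]
wrist_force: [0.5, 0.9, -1.5]
width: 0.0383
```

Run:
```python
from pk import *
P=pocket(-1,1);
p=snap("scene","s20.png",(180,100,300,220),5)
go(P[0],P[1],.0916,Y+2.356)
```

```text
move mm [ 0.9 -1.1 23.8] deg [ 0.06  0.07 -0.01] rows 0.4 q6 0.65 w 0.0383 t 46.77
```

View pics/s20.png

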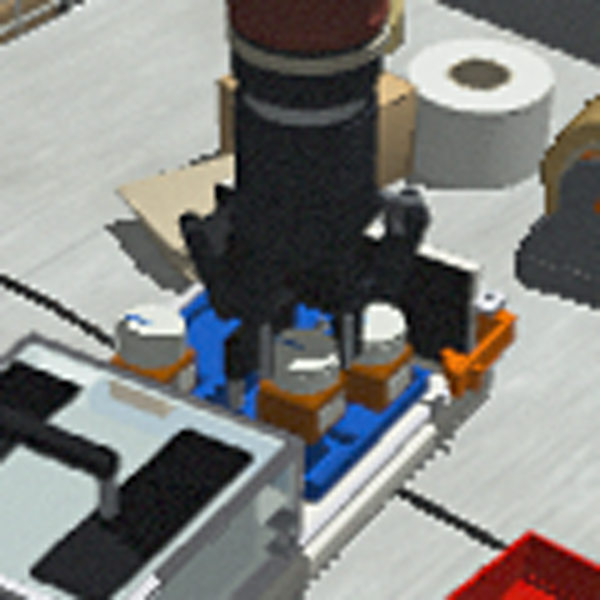

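{"method": "step_arm", "body": {"series": [[0.9, -1, 4, 0, 0, 0], [0.9, -1, 8, 0, 0, 0], [0.9, -1, 12, 0, 0, 0], [0.9, -1, 16, 0, 0, 0], [0.9, -1, 20, 0, 0, 0], [0.9, -1, 23, 0, 0, 0], [0.9, -1, 23.5, 0, 0, 0], [0.9, -1, 23.5, 0, 0, 0]]}}

```text
clock: 47.78
ee_pos: [0.6089, 0.0692, 0.0915]
orientation: [0.32, 0.947, 0.0, 0.0]
wrist_force: [-0.9, -0.7, 5.9]
width: 0.0379
```

```bash
python3 st.py
```

```text
[0.6089 0.0692 0.0915] yaw 2.49 [-0.9183 -0.6911  5.8734] [-0.1165  0.4131 -0.0183] 0.03794685715588107 47.775
```

Seated. Release, rise, then jar A.

{"method": "step_arm", "body": {"series": [[0, 0, -0.5, 0, 0, 0], [0, 0, -0.5, 0, 0, 0], [0, 0, -0.5, 0, 0, 0], [0, 0, -15, 0, 0, 0], [0, 0, -50, 0, 0, 0], [0, 0, -90, 0, 0, 0], [0, 0, -105, 0, 0, 0], [0, 0, -105, 0, 0, 0]], "jaw": 0.25}}

```text
clock: 48.78
ee_pos: [0.6092, 0.0693, 0.197]
orientation: [0.32, 0.947, 0.0, 0.001]
wrist_force: [0.2, 0.5, -0.5]
width: 0.0533
```

Run:
```python
from pk import *
p=snap("scene","s21.png",(110,100,350,340),2.4)
go(.47,.22,.20,2.206);go(.4412,.4128,.13,2.206)
```

```text
move mm [201.5  36.   -4.4] deg [1.00e-02 1.00e-02 1.63e+01] rows 3.3 q6 0.65 w 0.0532 t 48.83
move mm [341.2 171.9  65.6] deg [1.00e-02 1.00e-02 1.63e+01] rows 6.2 q6 0.65 w 0.0532 t 48.83
```

View pics/s21.png

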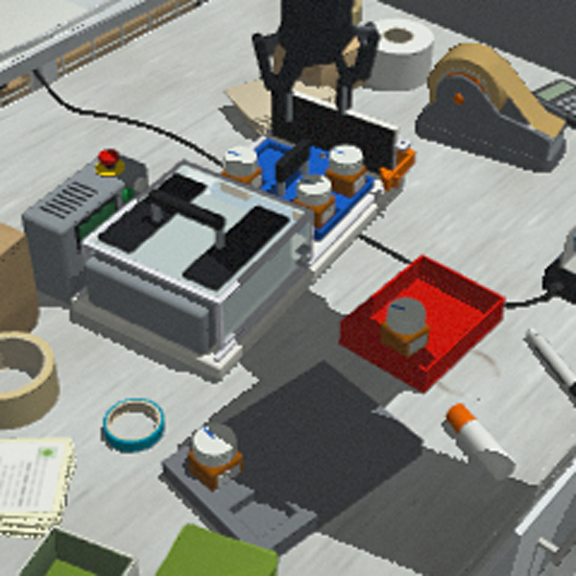

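{"method": "step_arm", "body": {"series": [[50, 9, 0, 0, 0, 4], [100, 18, 0, 0, 0, 8], [150, 27, 0, 0, 0, 12], [200, 36, 0, 0, 0, 16.3], [240, 75, 10, 0, 0, 16.3], [280, 113, 30, 0, 0, 16.3], [320, 151, 50, 0, 0, 16.3], [341, 172, 65, 0, 0, 16.3]]}}

```text
clock: 49.82
ee_pos: [0.4395, 0.4145, 0.1281]
orientation: [0.45, 0.893, -0.001, -0.001]
wrist_force: [0.3, -0.5, 0.9]
width: 0.0535
```

{"method": "step_arm", "body": {"series": [[0, 0, 0, 0, 0, 0], [0, 0, 0, 0, 0, 0]]}}

```text
clock: 50.08
ee_pos: [0.4411, 0.4118, 0.13]
orientation: [0.451, 0.893, -0.001, -0.0]
wrist_force: [0.5, -0.0, 0.2]
width: 0.0534
```

Run:
```python
from pk import *
go(.4412,.4133,.0708,2.206)
```

```text
move mm [ 1.2  1.1 59.2] deg [-0.11  0.02 -0.  ] rows 0.9 q6 1.57 w 0.0534 t 50.08
```

{"method": "step_arm", "body": {"series": [[1, 1, 20, 0, 0, 0], [1, 1, 40, 0, 0, 0], [1, 1, 53, 0, 0, 0], [1, 1, 58.5, 0, 0, 0], [1, 1, 58.5, 0, 0, 0]]}}

```text
clock: 50.7
ee_pos: [0.4419, 0.4139, 0.0725]
orientation: [0.451, 0.892, -0.0, 0.0]
wrist_force: [0.2, 0.0, 0.1]
width: 0.0531
```

{"method": "step_arm", "body": {"series": [[0, 0, 0, 0, 0, 0], [0, 0, 0, 0, 0, 0], [0, 0, 0, 0, 0, 0], [0, 0, 0, 0, 0, 0]], "jaw": -1}}

```text
clock: 51.2
ee_pos: [0.4422, 0.4145, 0.0731]
orientation: [0.451, 0.893, 0.001, 0.0]
wrist_force: [0.4, -1.7, 7.6]
width: 0.0381
```

```bash
python3 st.py
```

```text
[0.4422 0.4145 0.0731] yaw 2.206 [ 0.3917 -1.6837  7.6275] [-0.2976  0.1184 -0.0201] 0.03808924535988991 51.2
```

{"method": "step_arm", "body": {"series": [[0, 0, 0, 0, 0, -3], [0, 0, 0, 0, 0, -6], [0, 0, 0, 0, 0, -9], [0, 0, 0, 0, 0, -12], [0, 0, 0, 0, 0, -12]]}}

```text
clock: 51.82
ee_pos: [0.4424, 0.4145, 0.0731]
orientation: [0.355, 0.935, 0.001, 0.001]
wrist_force: [-0.1, -1.5, 5.8]
width: 0.0379
```

```bash
python3 st.py
```

```text
[0.4424 0.4145 0.0731] yaw 2.416 [-0.0606 -1.5286  5.782 ] [-0.234   0.0254  0.0486] 0.03790110730538938 51.825
```

{"method": "step_arm", "body": {"series": [[0, 0, 0, 0, 0, -3], [0, 0, 0, 0, 0, -6], [0, 0, 0, 0, 0, -6]]}}

```text
clock: 52.2
ee_pos: [0.4425, 0.4146, 0.0732]
orientation: [0.305, 0.952, 0.001, 0.001]
wrist_force: [0.5, -0.5, 5.8]
width: 0.0379
```

```bash
python3 st.py
```

```text
[0.4425 0.4146 0.0732] yaw 2.521 [ 0.5455 -0.5264  5.779 ] [-0.2073 -0.0581  0.0234] 0.03794577289031484 52.2
```

Loose so far; turn further to be sure.

{"method": "step_arm", "body": {"series": [[0, 0, 0, 0, 0, -3], [0, 0, 0, 0, 0, -6], [0, 0, 0, 0, 0, -6]]}}

```text
clock: 52.58
ee_pos: [0.4425, 0.4146, 0.0732]
orientation: [0.255, 0.967, 0.001, 0.001]
wrist_force: [0.8, -0.5, 4.4]
width: 0.0383
```

```bash
python3 st.py
```

```text
[0.4425 0.4146 0.0732] yaw 2.626 [ 0.765  -0.538   4.4101] [-0.1377 -0.0565  0.0167] 0.03825581983465001 52.575
```

{"method": "step_arm", "body": {"series": [[0, 0, 0, 0, 0, -3], [0, 0, 0, 0, 0, -6], [0, 0, 0, 0, 0, -7], [0, 0, 0, 0, 0, -7]]}}

```text
clock: 53.08
ee_pos: [0.4425, 0.4147, 0.0732]
orientation: [0.196, 0.981, 0.001, 0.001]
wrist_force: [-0.2, -0.6, 5.5]
width: 0.038
```

```bash
python3 st.py
python3 - <<'E'
from h import *
p=snap("scene","s22.png",(110,100,350,340),2.4)
s=r.observe()
go(.4105,.083,.14,yawof(s["orientation"]))
E
```

```text
[0.4425 0.4147 0.0732] yaw 2.747 [-0.2239 -0.6388  5.476 ] [-0.1286 -0.1223  0.0001] 0.037990448289733664 53.075
move mm [ -98.  -318.4  -67.2] deg [0.09 0.08 0.  ] rows 5.4 q6 1.03 w 0.0379 t 53.12
```

View pics/s22.png

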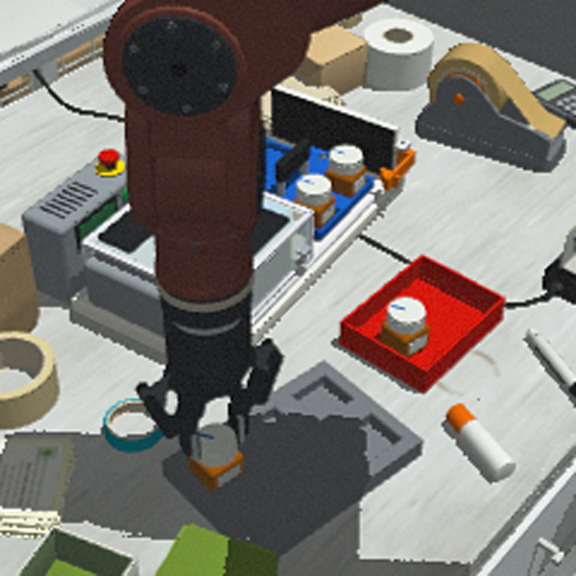

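{"method": "step_arm", "body": {"series": [[0, 0, -20, 0, 0, 0], [0, 0, -60, 0, 0, 0], [-8, -26, -80, 0, 0, 0], [-26, -85, -80, 0, 0, 0], [-44, -143, -80, 0, 0, 0], [-62, -202, -80, 0, 0, 0], [-80, -261, -80, 0, 0, 0], [-98, -318, -80, 0, 0, 0]]}}

```text
clock: 54.12
ee_pos: [0.4095, 0.0813, 0.1525]
orientation: [0.196, 0.981, 0.0, 0.0]
wrist_force: [1.2, -0.0, -0.6]
width: 0.0381
```

{"method": "step_arm", "body": {"series": [[0, 0, 0, 0, 0, 0], [0, 0, 0, 0, 0, 0]]}}

```text
clock: 54.38
ee_pos: [0.4102, 0.0829, 0.1525]
orientation: [0.197, 0.981, 0.0, 0.0]
wrist_force: [0.3, 1.2, -2.7]
width: 0.038
```

```bash
python3 st.py
python3 - <<'E'
from h import *
p=snap("scene","s23.png",(200,150,340,290),4.2)
s=r.observe()
go(.4105,.081,.069,yawof(s["orientation"]))
E
```

```text
[0.4102 0.0829 0.1525] yaw 2.746 [ 0.3298  1.1848 -2.7447] [-0.0376 -0.017   0.0013] 0.03795779325171966 54.375
move mm [-1.3 -2.3 83.4] deg [0.03 0.   0.  ] rows 1.3 q6 0.42 w 0.0378 t 54.42
```

View pics/s23.png

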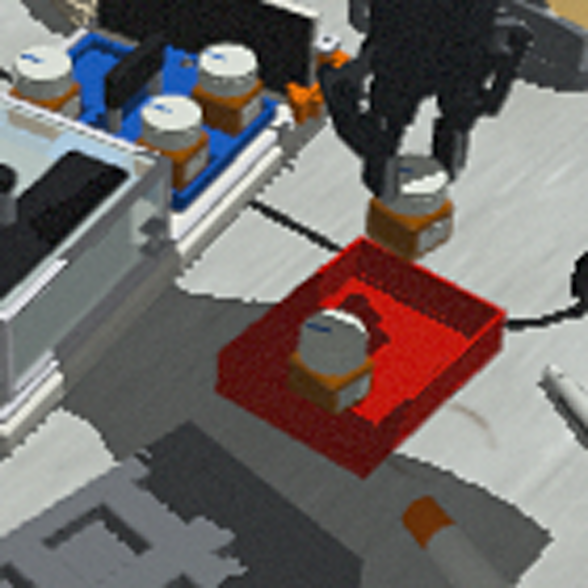

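{"method": "step_arm", "body": {"series": [[-1, -1.5, 20, 0, 0, 0], [-1.3, -2, 45, 0, 0, 0], [-1.3, -2, 65, 0, 0, 0], [-1.3, -2, 76, 0, 0, 0], [-1.3, -2, 81, 0, 0, 0], [-1.3, -2, 83, 0, 0, 0], [-1.3, -2, 83, 0, 0, 0]]}}

```text
clock: 55.3
ee_pos: [0.4107, 0.0807, 0.0696]
orientation: [0.196, 0.981, 0.0, 0.0]
wrist_force: [-0.2, 0.3, -1.0]
width: 0.0384
```

```bash
python3 st.py
```

```text
[0.4107 0.0807 0.0696] yaw 2.747 [-0.215   0.3388 -1.0179] [-0.0154  0.0098 -0.057 ] 0.03837577660245494 55.3
```

{"method": "step_arm", "body": {"series": [[0, 0, 0.5, 0, 0, 0], [0, 0, 0.5, 0, 0, 0], [0, 0, 0.5, 0, 0, 0], [0, 0, -15, 0, 0, 0], [0, 0, -50, 0, 0, 0], [0, 0, -90, 0, 0, 0], [0, 0, -130, 0, 0, 0], [0, 0, -130, 0, 0, 0]], "jaw": 0.2}}

```text
clock: 56.3
ee_pos: [0.4123, 0.0806, 0.2018]
orientation: [0.196, 0.981, 0.001, 0.003]
wrist_force: [-0.2, -0.2, -0.6]
width: 0.0512
```

```bash
python3 st.py
python3 - <<'E'
from h import *
p=snap("scene","s24.png",(110,100,350,340),2.4)
p=snap("top","t24.png",(130,50,410,280),2.8)
E
```

```text
[0.4123 0.0806 0.2018] yaw 2.747 [-0.2303 -0.1856 -0.6265] [ 0.0262 -0.0385 -0.0045] 0.05117724492602709 56.3
```

View pics/s24.png

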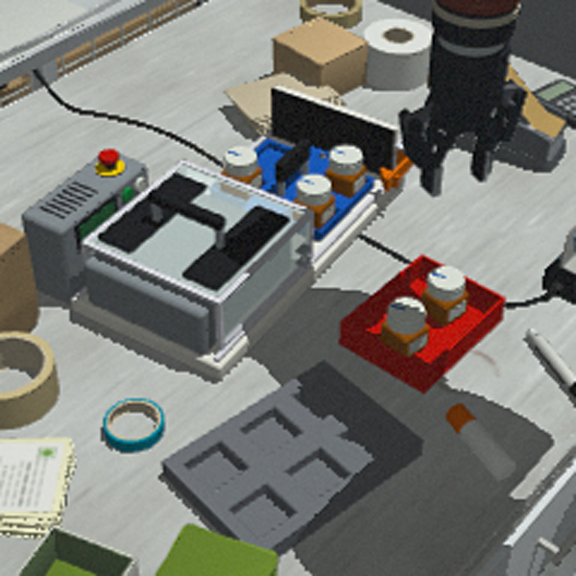

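View pics/t24.png

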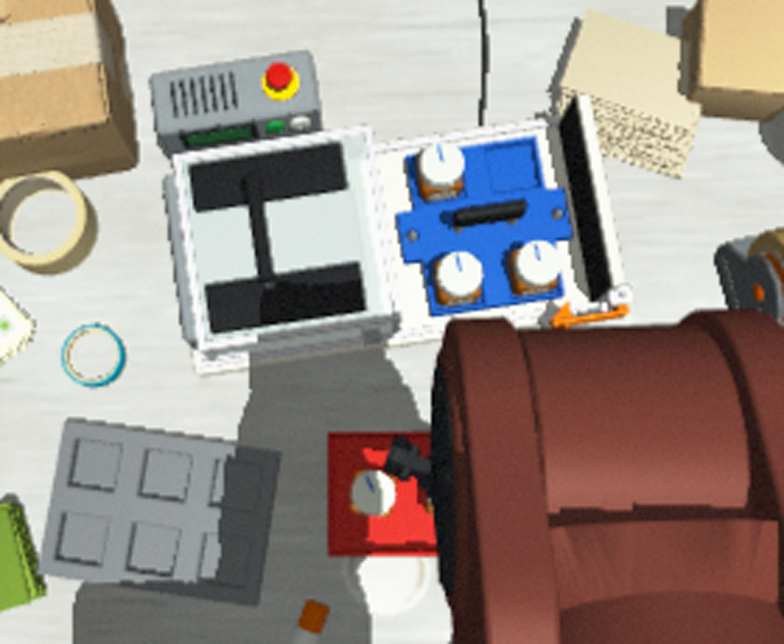

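Run:
```python
from fit import *
T=load("top");S=load("scene")
f=lambda u,v:[130+u/2.8-.5,50+v/2.8-.5]
g=lambda u,v:[110+u/2.4-.5,100+v/2.4-.5]
A=back(T,[f(252,178),f(267,285)],.139);print(A,A.mean(0))
B=back(S,[g(153,192),g(220,223)],.135);print(B,B.mean(0))
d=np.array([-np.sin(.135),np.cos(.135)]); h=A.mean(0)[:2]
print("local y rel seat",(h-[.6655,.0408])@d, "x",(h-[.6655,.0408])@[np.cos(.135),np.sin(.135)])
go(h[0],h[1],.20,.135+np.pi)
```

```text
[[0.68003511 0.25088276 0.139     ]
 [0.58621058 0.23842353 0.139     ]] [0.63312284 0.24465314 0.139     ]
[[0.68100925 0.25260549 0.135     ]
 [0.58994765 0.24488262 0.135     ]] [0.63547845 0.24874405 0.135     ]
local y rel seat 0.20635600340613477 x -0.004645909476959496
move mm [-142.5  237.1   -0.8] deg [ 0.000e+00  3.000e-02 -3.034e+01] rows 4.4 q6 0.41 w 0.0512 t 56.4
```

{"method": "step_arm", "body": {"series": [[-20, 34, -10, 0, 0, -5], [-50, 83, -10, 0, 0, -11], [-80, 133, -10, 0, 0, -18], [-110, 183, -10, 0, 0, -25], [-135, 225, -5, 0, 0, -30.3], [-142.5, 237, 0, 0, 0, -30.3], [-142.5, 237, 0, 0, 0, -30.3], [-142.5, 237, 0, 0, 0, -30.3]]}}

```text
clock: 57.4
ee_pos: [0.6321, 0.244, 0.1984]
orientation: [-0.067, 0.998, -0.0, -0.001]
wrist_force: [-1.0, 0.2, 0.1]
width: 0.0512
```

Run:
```python
from h import *
go(.634,.2455,.138,.135+np.pi)
p=snap("scene","s25.png",(110,60,290,240),3.3)
```

```text
move mm [-2.2  1.2 60.4] deg [-0.02 -0.11 -0.06] rows 1.0 q6 0.13 w 0.0512 t 57.4
```

View pics/s25.png

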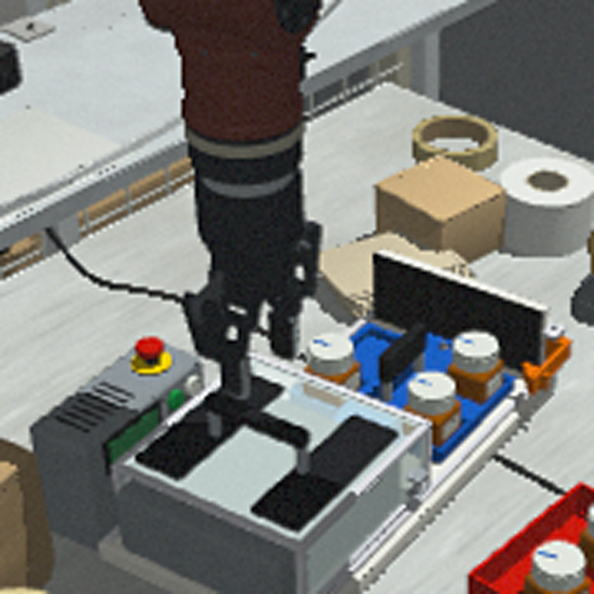

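{"method": "step_arm", "body": {"series": [[-2, 1, 20, 0, 0, 0], [-2, 1, 40, 0, 0, 0], [-2, 1, 54, 0, 0, 0], [-2, 1, 60, 0, 0, 0], [-2, 1, 60, 0, 0, 0]]}}

```text
clock: 58.08
ee_pos: [0.6348, 0.2457, 0.1395]
orientation: [-0.067, 0.998, -0.0, -0.0]
wrist_force: [0.4, -0.3, 0.8]
width: 0.0515
```

{"method": "step_arm", "body": {"series": [[0, 0, 0, 0, 0, 0], [0, 0, 0, 0, 0, 0], [0, 0, 0, 0, 0, 0], [0, 0, 0, 0, 0, 0], [0, 0, 0, 0, 0, 0]], "jaw": -1, "squeeze": 40}}

```text
clock: 58.7
ee_pos: [0.6353, 0.246, 0.14]
orientation: [-0.067, 0.998, 0.0, 0.001]
wrist_force: [0.1, -0.4, 5.2]
width: 0.0135
```

```bash
python3 st.py
python3 - <<'E'
from h import *
d=np.array([-np.sin(.135),np.cos(.135)])
s=r.observe();e=s["ee_pos"]
for k in(.19,.2,.21): q=e[:2]-d*k; go(q[0],q[1],.138,.135+np.pi)
E
```

```text
[0.6353 0.246  0.14  ] yaw -3.007 [ 0.1012 -0.4319  5.2487] [0.0076 0.1918 0.0348] 0.013482750140567266 58.7
move mm [-1.0e-01 -1.9e+02  2.0e+00] deg [ 0.01  0.06 -0.03] rows 3.0 q6 0.13 w 0.0135 t 58.7
move mm [-1.e-01 -2.e+02  2.e+00] deg [ 0.01  0.06 -0.03] rows 3.2 q6 0.13 w 0.0135 t 58.7
move mm [-1.0e-01 -2.1e+02  2.0e+00] deg [ 0.01  0.06 -0.03] rows 3.4 q6 0.13 w 0.0135 t 58.7
```

Gripped. Shut 140 mm first, check forces.

{"method": "step_arm", "body": {"series": [[0, -10, 0, 0, 0, 0], [0, -30, 0, 0, 0, 0], [0, -52, 0, 0, 0, 0], [0, -75, 0, 0, 0, 0], [0, -98, 0, 0, 0, 0], [0, -120, 0, 0, 0, 0], [0, -135, 0, 0, 0, 0], [0, -140, 0, 0, 0, 0]]}}

```text
clock: 59.7
ee_pos: [0.6544, 0.1065, 0.14]
orientation: [-0.067, 0.998, 0.001, 0.001]
wrist_force: [0.8, 4.3, 6.1]
width: 0.0132
```

```bash
python3 st.py;python3 - <<'E'
from h import *
d=np.array([-np.sin(.135),np.cos(.135)])
q=np.array([.6353,.246])-d*.2; go(q[0],q[1],.14,.135+np.pi)
E
```

```text
[0.6544 0.1065 0.14  ] yaw -3.008 [0.7693 4.3228 6.0641] [ 0.8397 -0.0837  0.0712] 0.013187832951876864 59.7
move mm [  0.1 -59.2  -0.1] deg [ 0.06  0.1  -0.07] rows 0.9 q6 -0.08 w 0.0132 t 59.7
```

{"method": "step_arm", "body": {"series": [[0, -10, 0, 0, 0, 0], [0, -22, 0, 0, 0, 0], [0, -34, 0, 0, 0, 0], [0, -44, 0, 0, 0, 0], [0, -50, 0, 0, 0, 0], [0, -53, 0, 0, 0, 0], [0, -56, 0, 0, 0, 0], [0, -58, 0, 0, 0, 0]]}}

```text
clock: 60.7
ee_pos: [0.6609, 0.0589, 0.14]
orientation: [-0.07, 0.997, 0.009, 0.001]
wrist_force: [-2.6, 47.5, 8.2]
width: 0.0133
```

```bash
python3 st.py;python3 - <<'E'
from h import *
d=np.array([-np.sin(.135),np.cos(.135)])
q=np.array([.6353,.246])-d*.2; go(q[0],q[1],.14,.135+np.pi)
p=snap("scene","s26.png",(170,100,300,230),4.5)
E
```

```text
[0.6609 0.0589 0.14  ] yaw -3.001 [-2.6248 47.509   8.2123] [ 9.3544  0.6024 -0.1423] 0.013261701395315408 60.7
move mm [  0.3 -11.2  -0.2] deg [0.98 0.15 0.33] rows 0.2 q6 -0.17 w 0.0133 t 60.7
```

View pics/s26.png

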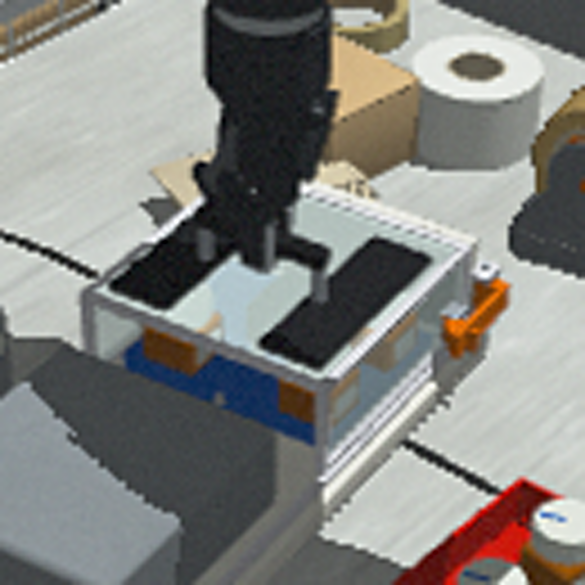

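{"method": "step_arm", "body": {"series": [[0, 3, 0, 0, 0, 0], [0, 6, 0, 0, 0, 0], [0, 6, 0, 0, 0, 0]]}}

```text
clock: 61.12
ee_pos: [0.6609, 0.0594, 0.14]
orientation: [-0.069, 0.998, 0.003, 0.001]
wrist_force: [-0.4, 18.2, 6.6]
width: 0.0132
```

```bash
python3 st.py;python3 - <<'E'
from h import *
p=snap("scene","s27.png",(230,130,300,190),8)
p=snap("top","t27.png",(230,60,370,190),5)
E
```

```text
[0.6609 0.0594 0.14  ] yaw -3.004 [-0.4436 18.2187  6.627 ] [3.5696 0.1239 0.0017] 0.01320688536848663 61.125
```

View pics/s27.png

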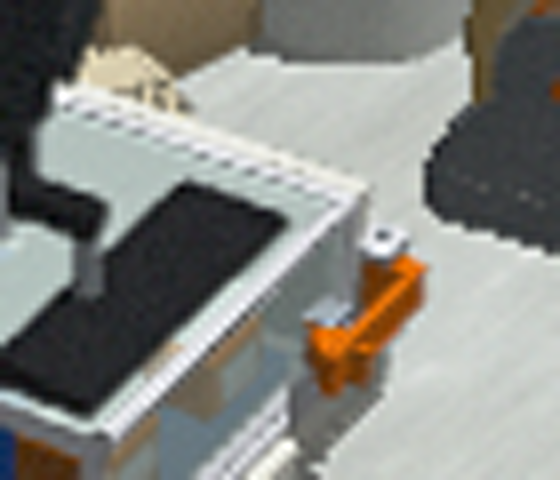

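View pics/t27.png

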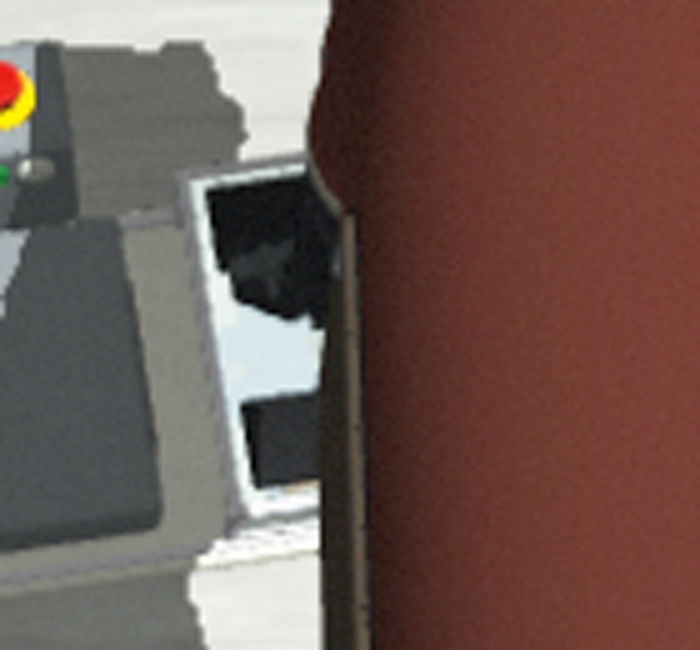

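{"method": "step_arm", "body": {"series": [[0, 2, 0, 0, 0, 0], [0, 4, 0, 0, 0, 0], [0, 5, 0, 0, 0, 0], [0, 5, 0, 0, 0, 0]]}}

```text
clock: 61.72
ee_pos: [0.6607, 0.0608, 0.14]
orientation: [-0.067, 0.998, 0.0, 0.001]
wrist_force: [1.3, 3.0, 4.6]
width: 0.013
```

```bash
python3 st.py
```

```text
[0.6607 0.0608 0.14  ] yaw -3.007 [1.3243 3.0341 4.557 ] [ 0.575  -0.1267  0.0286] 0.012955869778025281 61.725
```

{"method": "step_arm", "body": {"series": [[0, 2, 0, 0, 0, 0], [0, 3, 0, 0, 0, 0], [0, 3, 0, 0, 0, 0]]}}

```text
clock: 62.1
ee_pos: [0.6606, 0.0617, 0.14]
orientation: [-0.067, 0.998, -0.002, 0.001]
wrist_force: [2.1, -7.0, 3.9]
width: 0.013
```

```bash
python3 st.py
python3 - <<'E'
from h import *
p=snap("scene","s28.png",(230,130,300,190),8)
E
```

```text
[0.6606 0.0617 0.14  ] yaw -3.008 [ 2.0928 -6.998   3.9331] [-1.3276 -0.3315  0.1175] 0.012996717675717204 62.1
```

View pics/s28.png

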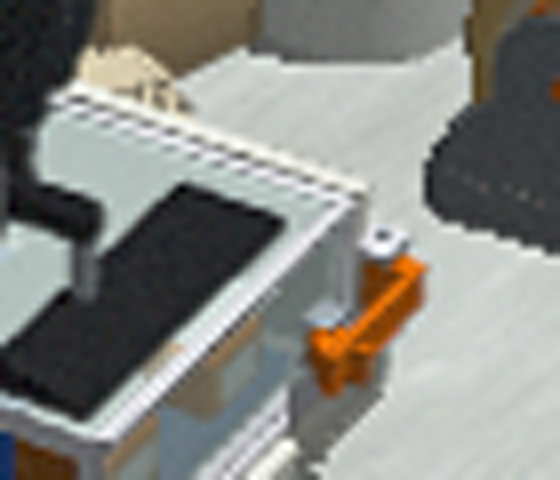

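{"method": "step_arm", "body": {"series": [[0, -3, 0, 0, 0, 0], [0, -4, 0, 0, 0, 0], [0, -4, 0, 0, 0, 0]]}}

```text
clock: 62.52
ee_pos: [0.6608, 0.06, 0.14]
orientation: [-0.067, 0.998, 0.001, 0.001]
wrist_force: [1.9, 3.8, 6.0]
width: 0.0131
```

```bash
python3 st.py
```

```text
[0.6608 0.06   0.14  ] yaw -3.007 [1.878  3.7641 5.9995] [ 0.6964 -0.238   0.0681] 0.013108245701549365 62.525
```

{"method": "step_arm", "body": {"series": [[0, 0, 0, 0, 0, 0], [0, 0, 0, 0, 0, 0], [0, 0, 0, 0, 0, 0], [0, 0, 0, 0, 0, 0], [0, 0, -15, 0, 0, 0], [0, 0, -50, 0, 0, 0], [0, 0, -90, 0, 0, 0], [0, 0, -120, 0, 0, 0]], "jaw": 0.2}}

```text
clock: 63.52
ee_pos: [0.6605, 0.0596, 0.2624]
orientation: [-0.067, 0.998, -0.0, 0.001]
wrist_force: [-0.2, -0.1, -0.1]
width: 0.0514
```

Run:
```python
from h import *
go(.40,-.25,.27,.135+np.pi)
```

```text
move mm [ 299.6 -271.9   -8.2] deg [-0.02  0.14 -0.04] rows 6.5 q6 -0.15 w 0.0514 t 63.52
```

Move aside for a clear view.

{"method": "step_arm", "body": {"series": [[30, -27, -8, 0, 0, 0], [80, -73, -8, 0, 0, 0], [130, -118, -8, 0, 0, 0], [180, -163, -8, 0, 0, 0], [230, -209, -8, 0, 0, 0], [280, -254, -8, 0, 0, 0], [300, -272, -8, 0, 0, 0], [300, -272, -8, 0, 0, 0]]}}

```text
clock: 64.53
ee_pos: [0.3975, -0.2527, 0.2686]
orientation: [-0.065, 0.998, -0.001, 0.0]
wrist_force: [0.1, 0.5, -0.5]
width: 0.0515
```

```bash
python3 st.py
python3 - <<'E'
from h import *
p=snap("scene","s30.png",(130,110,330,270),4)
p=snap("top","t30.png",(170,60,380,260),3)
E
```

```text
[ 0.3975 -0.2527  0.2686] yaw -3.012 [ 0.1012  0.5317 -0.5084] [ 0.0642 -0.0178  0.0192] 0.051450338611617234 64.525
```

View pics/s30.png

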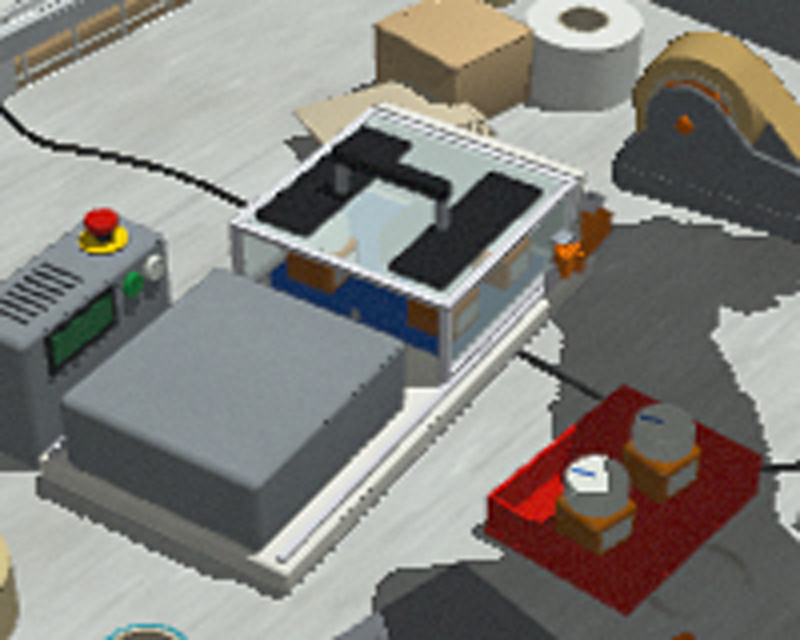

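View pics/t30.png

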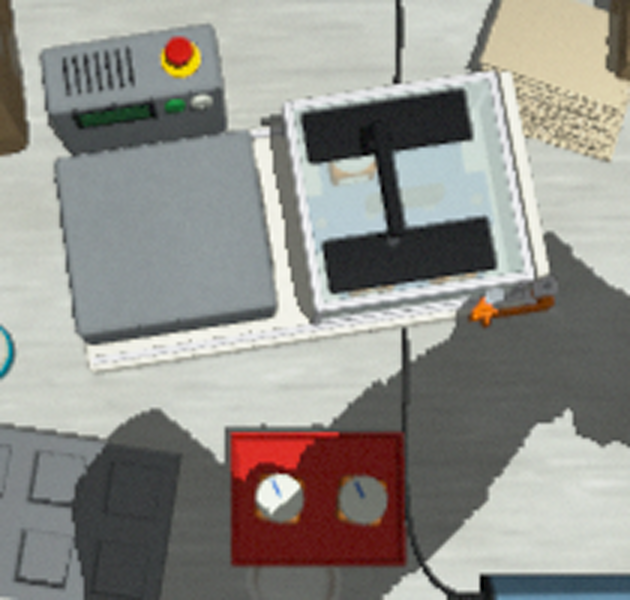

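Run:
```python
from h import *
r.close_job(); print(r.observe()["clock"])
```

```text
the job is handed in; nothing more can be done
the job is handed in; nothing more can be done
```

I handed the job in at about 65 s of the 210 s allowed. All five delivered jars are sorted and the guard is latched shut. No verdict came back, so what follows is what my own checks showed.

- **Carrier:** it is seated over both pegs. It went down to the expected height, and both pegs showed through its holes in the top picture.
- **Tight caps:** three caps resisted firmly, with the torque rising to 0.36–0.43 N m at roughly 0.2 rad of turn, well under the 0.45 rad limit. Those jars stand upright in their own carrier pockets.
- **Loose caps:** two caps turned about 0.5 rad with no build-up of torque. Those jars stand upright in the red tray. The tray was knocked aside about 2 cm part-way through, so I found it again before placing the second jar.
- **Guard:** it stopped hard about 189 mm from where I gripped it, not the 200 mm I had expected. I briefly overpushed, to 47 N at the wrist. That is above the 40 N pressing limit if the limit also covers the fingers on the handle, which I could not confirm. A pull-back then met 7 N of resistance, which suggests the latch is holding, and the guard stayed shut after I let go.

I could not measure three things directly:
- How far the tight caps stayed turned after springing back.
- The exact latch angle.
- The last few millimetres of guard travel.

The last pictures show both red-tray jars upright, the guard against the end panel and the arm clear of everything. They do not show the tape roll fully. It was in place in the pictures just before the guard was shut, and I did not touch it.

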